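Uncover the jig and set the feeler blade in its jaw gap

TASK

Lift the sheet-metal cover off the gauge jig by its black fin and hang it astride the horizontal bar, hooked over the middle part of the bar so that it hangs by itself. Then draw the flat setting blade from its stand and slide it straight down between the jig's two jaw plates until it drags snugly and the sprung plate has given way by about two millimetres; do not force it deeper. Finish still gripping the blade at that depth, and leave the pin gauge and everything else on the bench where it is.

Things in the scene. Friction and masses are not known exactly. Their poses are not given: they have to be found in the camera images.
- cover_fin (a point): centre of the black upright fin on the loose sheet-metal cover; fin 12 mm thick (x) x 40 mm (y) x 50 mm high, grip it across its thickness. Cover's own axes: z up, y along the fin and the trough under the cover. At first the cover straddles both jaws of the jig, resting on their tops; lift it 55 mm or more to clear them. To hang it, lower it, bar along the trough, until its roof rests on the bar.
- cover_top (a point): centre of the underside of the cover's roof, 28 mm straight below cover_fin, same axes
- cover: the cover: an upside-down U, 59 mm (x) x 60 mm (y), roof 3 mm thick, legs 50 mm long below the roof's underside, 54 mm clear between the legs, 0.2 kg. Origin 78 mm straight below cover_fin, between the lower edges of its legs
- rail_mid (a point): mid-length point on the axis of the horizontal round bar (16 mm diameter, 200 mm long, two end posts no higher than the bar); the bar runs along this point's y, x is level across it, z up. The bar's axis is 150 mm above the bench.
- rail: the fixed bar with its posts; origin on the bench under rail_mid, bar along y
- mouth (a point): top edge, mid-width, of the fixed jaw's upright face (50 mm wide, 60 mm deep), 120 mm above the bench. x points level across the gap to the sprung plate, y along the gap, z up. Gap at the mouth 12 to 16 mm wide (its setting varies): its middle is about 7 mm along +x. The jaw head floats at least 6 mm either way along x (about 1 N) and centres itself on the blade.
- sprung_plate (a joint): how far the sprung plate has been pushed back from its rest stop, m: 0 at rest, 0.008 at its hard stop. It starts to move against about 3 N and needs 0.8 N more per mm. Sliding the blade in then takes about 4 to 12 N; the force starts at first pinching.
- plate_top (a point): top edge, mid-width, of the working face of the leaning steel sprung plate (50 mm wide), opposite the fixed jaw; axes as mouth. Its face leans in and narrows the gap by 1 mm per 5 mm of depth, so the blade first pinches 40 to 60 mm below the mouth and then pushes the plate back 1 mm for each 5 mm more (aim about 10 mm past the first pinch).
- blade_handle (a point): centre of the setting blade's black handle: a flat block 16 mm thick (x) x 36 mm wide (y) x 50 mm high; grip it across its thickness. z up along the blade. At the start the handle's underside rests on the top of its stand (105 mm above the bench), the blade hanging in the stand's slot; lift it straight up by more than 105 mm to draw it out.
- blade_tip (a point): middle of the lower end of the flat steel blade, 125 mm straight below blade_handle, same axes. Blade 4 mm thick (x) x 24 mm wide (y), 100 mm long below the handle, square end; its faces must be parallel to the jaw faces (either way round).
- blade: the setting blade as a body, 0.12 kg; origin at blade_tip
- pin_handle (a point): centre of the round black handle (22 mm diameter, 30 mm high) of the pin gauge, a round pin that stands in a stand like the blade's; leave it alone. The two stands (50 x 54 mm, 105 mm high) may stand in either place.
- bracket_mid (a point): middle of a small loose aluminium angle bracket (30 x 30 x 30 mm) beside the jig; leave it
- screwdriver_grip (a point): grip of a screwdriver lying on the bench; leave it
- label_roll_mid (a point): centre of a white label roll (80 mm diameter, 40 mm high); leave it
- oil_mid (a point): middle of a small white bottle (44 mm diameter, 110 mm high); leave it
- scanner_mid (a point): middle of a grey hand scanner lying on the bench, 32 mm high; leave it
Things that resemble listed ones, but are neither listed nor needed, are in the scene too. What is shaped like the cover but purple is not meant. What is shaped like the blade but red is not meant.

How it is judged:
By the outcome, as a careful person would: the job done as asked, in the order asked, and still so for the second after the job is handed in, while the arm keeps its last pose, push and grip.
It also fails if it takes over 50 s, if anything falls off the work surface, if the arm or the gripper's body presses on something with over 40 N, if the wrist force passes 120 N, or if a joint passes its speed limit or range.

ROBOT

A 6-joint arm with a two-finger parallel gripper is mounted at the origin on the work surface. World frame = base frame: x ahead of the robot, y to its left, z up, the work surface at z = 0. Lengths are in m, angles in degrees, forces in N, time in s.
With the tool pointing down it reaches from about 0.4 to 0.825 m from the base axis. Payload 7 kg.
Tool frame: the origin (TCP) lies on the centre line of the jaws, within the pads' length; the fingertips stand 17 mm ahead of it and the grasp point (between the pads) lies 2 mm behind it; z points along the fingers, y is the direction in which the jaws open and shut (so a half turn about z gives the same grasp; the last joint's range is limited). The gripper opens to 88 mm and grips with 3 to 60 N. Pads are 19 mm wide; open, the fingers measure 130 mm over their backs; the gripper's body (78 mm by 193 mm) begins 47 mm behind the grasp point.
Start: joints at [86.121, 20.546, 0.682, 0, -70.136, -16.507], TCP at [0.235, 0.633, 0.244] pointing down, gripper open.
Joint ranges: [-176.03, 176.03], [-82.01, 121.73], [-58.28, 71.71], [-173.87, 95.51], [-174.79, -0.11], [-173.66, 173.66]. Speed limits (degrees/s): [136.94, 136.94, 172.46, 180, 180, 180].

INTERFACE

Orientations are given as [roll, pitch, yaw] about the fixed x, y, z axes, in that order (R = Rz(yaw) Ry(pitch) Rx(roll)).
In Python, from plant import telemetry, vision, close_job, recognise, silhouettes, place_of gives the robot as it stands.
- The arm moves only by the shell command python3 -m handwheel 'ROWS'. ROWS is JSON, a list that holds one entry, the list of rows, each a list of 5 numbers: the shift along the tool's x, y, z in m, then the turn about the tool's z in rad, then the closure, from 0 (fully open) to 1 (shut). In form: [[[tx, ty, tz, yaw, gripper], ...]]. A call has 1 to 20 rows; each row shifts and turns the commanded pose from where the row before left it, along the tool's axes as they then stand; what a row does not reach is not made up. A row lasts 1/12 s, in which the tool goes at most 41.7 mm and 7.16 degrees, less where a joint would pass 70% of its speed; a pose out of reach is approached as far as the arm can. A call with a gripper value outside its range is refused whole. The fingers move at their own pace and stop on an object; the grip force is fixed at half the most. Time passes only in rows, so rows that do not move let the fingers close. It gives the time, the measured TCP pose, the force and the opening at its end, in the units of the state.
- telemetry.get_obs(): the state, without advancing time (a new reading comes with each control period).
- vision.snapshot(name): name is "scene" or "side" or "wrist"; returns a dict with "color" (384x512x3 uint8, red, green, blue), "mtx" (3x3 intrinsics, pixels), "cam_to_world" (4x4, takes a point from camera to world coordinates); the wrist camera has in their place "tool_from_camera" (4x4, takes a point from camera to tool coordinates, whose origin is the TCP and whose axes are the flange's). Camera axes: x right, y down, z forward; pixel columns grow to the right and rows downward; lengths in m; the calibration is good to about 2 mm. A picture is of the moment at which its call begins: read the wrist's pose just before it. There is no depth.
- close_job(): hands the job in, once; it reports no verdict.
Trained networks look in a picture, given as the dict that the camera call returned (one of the last four; its "shot" number tells which), for a name from the list of things; names that differ only in an ending like _2 or _b are one class to them, and where a whole thing is asked for, a point or a joint stands for the part that bears it (a point fixed in the world has none). Each returns a list of dicts, best first, with "conf" (0 to 1); they miss things now and then, are a little off and sometimes report something else, mostly with a low value. They report only what shows in the picture. A call takes as long as a camera call. They do not tell look-alikes from the thing itself.
- recognise(name, picture): "xy" ([column, row] in pixels, amid what is visible of it).
- silhouettes(name, picture): "region" (384x512 bool, what is visible of it) and "xy" ([column, row] in pixels, amid what is visible of it).
- place_of(name, picture): "xy" ([column, row] in pixels: a listed point, or the origin of a listed thing).
The state is a dict: "clock": time; "joint_pos": joint angles; "qvel": joint speeds; "tau": joint torques, N m; "tool_pos": TCP position; "orientation": TCP orientation; "force": force on the tool from outside, world axes, zero at the start; "moment": the same for the moment, N m; "opening": finger opening in m.
Only numpy, scipy, OpenCV 4.12 (cv2) and the standard library are available. Lean on these libraries where they do the work, as an engineer would, in place of code of your own. Each camera call takes 0.05 s, during which the arm holds its last target.

## Working session

There is one attempt and no reset: what is moved stays moved. The work goes in short steps, Python scripts to look and compute and a shell command to move; the robot and the scene stay as the last step left them, time stands still between calls to the robot, and variables do not carry over. Pictures are saved under pics/ and viewed, and the job is handed in when it is done.

```bash
ls; mkdir -p pics; python3 - <<'E'
from plant import telemetry, vision
import cv2, pickle
print(telemetry.get_obs())
for n in ["scene","side","wrist"]:
    p=vision.snapshot(n); pickle.dump(p,open(f'pics/{n}0.pkl','wb'))
    cv2.imwrite(f'pics/{n}0.png',cv2.resize(p['color'][:,:,::-1],(800,600),interpolation=cv2.INTER_CUBIC))
    print(n,p.get('shot'),p['mtx'].tolist(),p.get('cam_to_world',p.get('tool_from_camera')).round(4).tolist())
print(telemetry.get_obs()['clock'])
E
```

```text
pics
{'clock': 0.0, 'joint_pos': array([ 8.61217857e+01,  2.05917094e+01,  6.34481578e-01, -1.99629563e-02,
       -7.01356098e+01, -1.65059421e+01]), 'qvel': array([ 0.06598446,  0.01723038,  0.02120746,  0.00078503,  0.02862263,
       -0.0542994 ]), 'tau': array([ 9.63355269e-04, -5.82720709e+01,  2.93063951e+01,  6.99716136e+00,
        6.92514455e-03, -1.48803665e-04]), 'tool_pos': array([0.2349855 , 0.63229283, 0.24262544]), 'orientation': array([ 1.79905656e+02, -8.38596608e-03, -2.03909481e+01]), 'force': array([ 1.02012193, -0.61330568, -0.23728306]), 'moment': array([-0.00140442,  0.00476314, -0.00496284]), 'opening': 0.08727328423800226}
scene 1 [[477.09701646525474, 0.0, 255.4869399795519], [0.0, 477.09701646525474, 184.06529863745178], [0.0, 0.0, 1.0]] [[-0.717, 0.5385, -0.4425, 1.1022], [0.697, 0.5574, -0.451, 0.5594], [0.0038, -0.6319, -0.7751, 1.0774], [0.0, 0.0, 0.0, 1.0]]
side 2 [[421.5019638953992, 0.0, 259.75024123276023], [0.0, 421.5019638953992, 185.05233298707043], [0.0, 0.0, 1.0]] [[-0.9742, -0.1337, 0.1821, 0.3842], [-0.2258, 0.5502, -0.804, 0.7933], [0.0073, -0.8243, -0.5661, 0.667], [0.0, 0.0, 0.0, 1.0]]
wrist 3 [[308.28761300645226, 0.0, 254.24369990038684], [0.0, 308.28761300645226, 190.2590446661994], [0.0, 0.0, 1.0]] [[0.0006, -0.9671, -0.2545, 0.0689], [1.0, 0.0006, -0.0001, -0.0001], [0.0003, -0.2545, 0.9671, -0.1417], [0.0, 0.0, 0.0, 1.0]]
0.15
```

View pics/scene0.png

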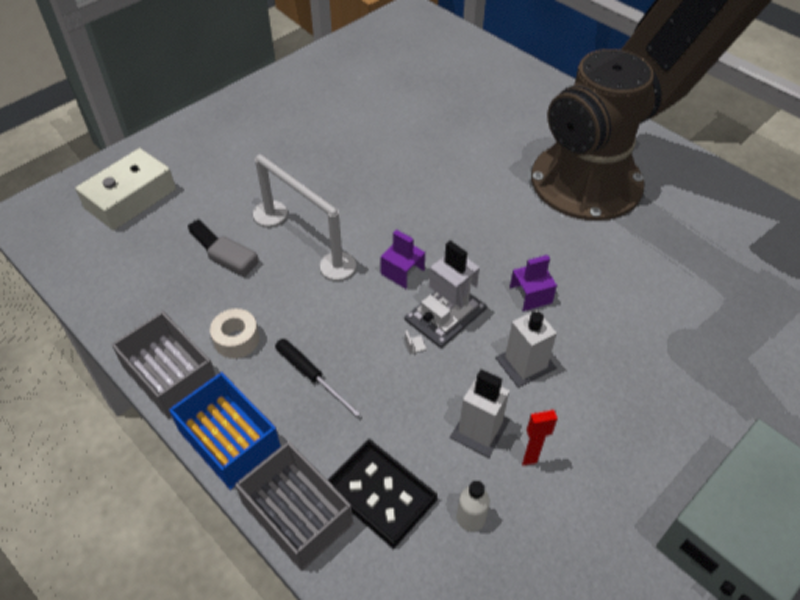

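View pics/side0.png

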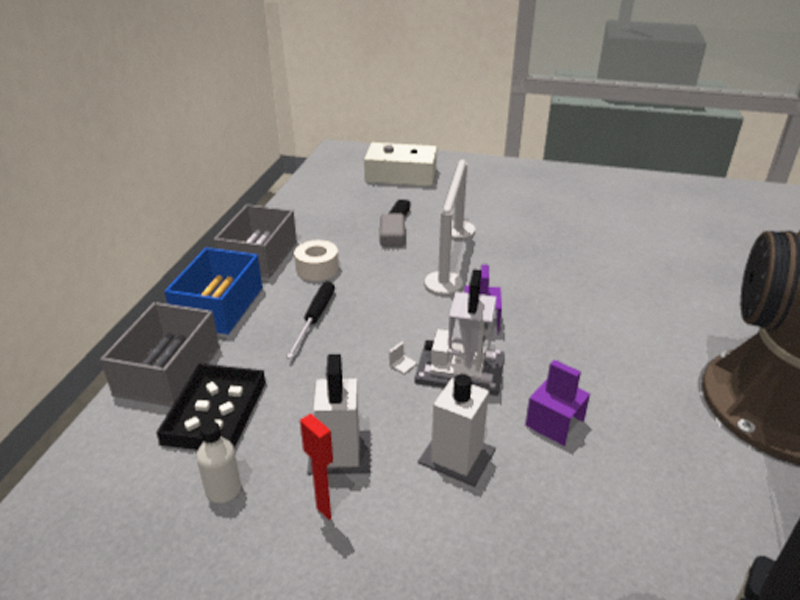

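View pics/wrist0.png

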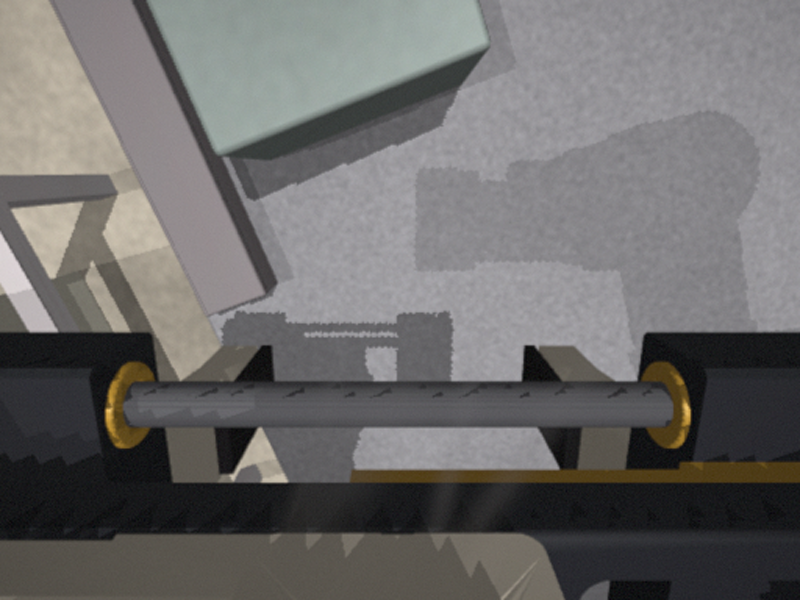

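The scene view (800 px scale) shows three cover-shaped items: purple at (402,258) and (534,282), and grey with a black fin at (455,270) on the jig, which is the one meant. There are two stands: a flat black handle at (488,385), which is the blade, and a round one at (535,320), which is the pin. The red blade at (540,435) is a decoy. The bar runs from (260,160) to (335,213).

```bash
cat > h.py <<'E'
import numpy as np, cv2, pickle
from scipy.optimize import least_squares
def cam(p):
    T=p['cam_to_world']; return p['mtx'],T
def proj(p,X,T=None):
    T=p['cam_to_world'] if T is None else T
    X=np.atleast_2d(X); Y=(X-T[:3,3])@T[:3,:3]; q=Y@p['mtx'].T
    return q[:,:2]/q[:,2:]
def ray(p,uv,T=None):
    T=p['cam_to_world'] if T is None else T
    d=np.linalg.inv(p['mtx'])@np.array([uv[0],uv[1],1.]); d=T[:3,:3]@d
    return T[:3,3],d/np.linalg.norm(d)
def tri(obs):  # [(pic,uv,T)]
    A=np.zeros((3,3));b=np.zeros(3);R=[]
    for o in obs:
        c,d=ray(*o);M=np.eye(3)-np.outer(d,d);A+=M;b+=M@c;R.append((c,M))
    X=np.linalg.solve(A,b)
    return X,[np.linalg.norm(M@(X-c)) for c,M in R]
def atz(p,uv,z,T=None):
    c,d=ray(p,uv,T); return c+d*(z-c[2])/d[2]
E
python3 - <<'E'
from h import *
from plant import recognise, silhouettes, place_of
P={n:pickle.load(open(f'pics/{n}0.pkl','rb')) for n in ['scene','side']}
for name in ["cover_fin","cover_top","rail_mid","rail","mouth","plate_top","blade_handle","blade_tip","pin_handle","cover"]:
    o={n:place_of(name,P[n]) for n in P}
    for n in P: print(name,n,[(np.round(r['xy'],1).tolist(),round(float(r['conf']),2)) for r in o[n]][:5])
E
```

```text
cover_fin scene [([342.0, 172.1], 0.93), ([289.6, 161.6], 0.88), ([258.5, 156.5], 0.79)]
cover_fin side [([307.9, 179.4], 0.75), ([360.0, 244.7], 0.68), ([303.6, 186.4], 0.56)]
cover_top scene [([258.6, 160.2], 0.87), ([291.9, 171.8], 0.75), ([345.0, 178.4], 0.61)]
cover_top side [([303.8, 195.8], 0.95), ([360.3, 253.9], 0.79), ([308.5, 191.6], 0.78)]
rail_mid scene [([183.7, 116.4], 0.88)]
rail_mid side [([292.6, 116.5], 0.92)]
rail scene [([192.3, 153.4], 0.59)]
rail side [([288.4, 161.4], 0.56)]
mouth scene [([291.8, 172.2], 0.87)]
mouth side [([300.0, 192.8], 0.57), ([248.2, 141.3], 0.36)]
plate_top scene []
plate_top side [([297.8, 195.1], 0.76)]
blade_handle scene [([345.6, 276.3], 0.97)]
blade_handle side [([201.0, 280.0], 0.9), ([214.9, 239.8], 0.71), ([203.0, 196.4], 0.66)]
blade_tip scene [([338.9, 295.7], 0.55)]
blade_tip side [([207.6, 327.7], 0.82), ([212.1, 241.7], 0.38), ([250.0, 141.2], 0.23)]
pin_handle scene [([339.5, 206.2], 0.54)]
pin_handle side [([291.5, 243.7], 0.72)]
cover scene [([290.9, 183.8], 0.96), ([340.4, 188.1], 0.85), ([255.3, 171.2], 0.66)]
cover side [([354.1, 269.7], 0.83), ([301.8, 215.0], 0.7)]
```

```bash
python3 - <<'E'
from h import *
for n,(x0,y0,x1,y1) in dict(scene=(235,140,365,310),side=(190,90,350,320)).items():
    p=pickle.load(open(f'pics/{n}0.pkl','rb'))['color'][y0:y1,x0:x1,::-1]
    s=min(800/p.shape[1],600/p.shape[0]); cv2.imwrite(f'pics/c_{n}.png',cv2.resize(p,None,fx=s,fy=s,interpolation=cv2.INTER_CUBIC)); print(n,s)
E
```

```text
scene 3.5294117647058822
side 2.608695652173913
```

View pics/c_scene.png

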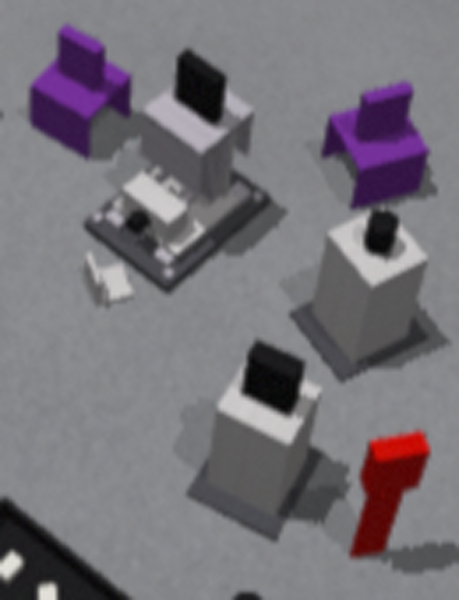

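View pics/c_side.png

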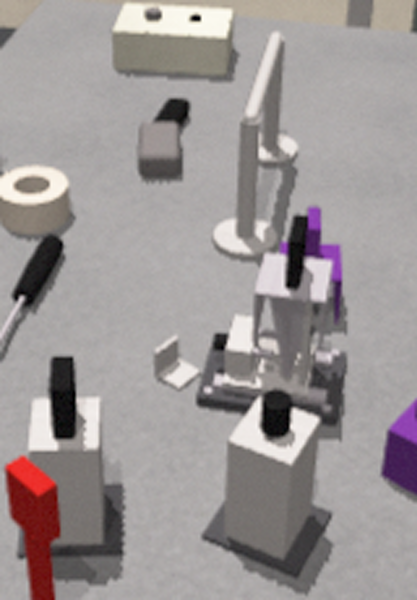

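```bash
cat >> h.py <<'E'
def box(c,yaw,d):
    cs,s=np.cos(yaw),np.sin(yaw)
    g=np.array([[i,j,k] for i in(-.5,.5) for j in(-.5,.5) for k in(-.5,.5)])*d
    return np.c_[g[:,0]*cs-g[:,1]*s,g[:,0]*s+g[:,1]*cs,g[:,2]]+c
def hullmask(p,X,T=None,S=4):
    q=((proj(p,X,T)+.5)*S-.5)
    h=cv2.convexHull(q.astype(np.float32))
    m=np.zeros((384*S,512*S),np.uint8); cv2.fillConvexPoly(m,np.round(h*16).astype(np.int32),255,shift=4)
    return cv2.resize(m,(512,384),interpolation=cv2.INTER_AREA)/255.
def darkmask(p,c,r,thr=60):
    g=p['color'].max(axis=2); m=(g<thr).astype(np.uint8)
    n,l,st,ce=cv2.connectedComponentsWithStats(m)
    w=np.zeros_like(m); cv2.circle(w,tuple(int(round(v)) for v in c),r,1,-1)
    k=np.bincount(l[(w>0)&(m>0)]).argmax() if ((w>0)&(m>0)).any() else 0
    return (l==k).astype(float),st[k]
E
python3 - <<'E'
from h import *
from plant import silhouettes
from scipy.optimize import minimize
P={n:pickle.load(open(f'pics/{n}0.pkl','rb')) for n in ['scene','side']}
O={'fin':(dict(scene=(291.7,164),side=(304,186)),(.012,.04,.05),.148),'blade':(dict(scene=(312,247),side=(214,242)),(.016,.036,.05),.130)}
for k,(c,d,z0) in O.items():
    M={}
    for n in P:
        M[n],st=darkmask(P[n],c[n],4); print(k,n,st)
    X,r=tri([(P[n],c[n]) for n in P]); print('tri',X.round(4),np.round(r,4))
    def cost(v,fixz=True):
        x=np.array([v[0]/1000,v[1]/1000,z0]); 
        return sum(np.abs(hullmask(P[n],box(x,v[2]/50,d))-M[n])[...].sum() for n in P)
    best=None
    for y in np.arange(-90,90,15):
        s=minimize(cost,[X[0]*1000,X[1]*1000,np.radians(y)*50],method='Nelder-Mead',options=dict(initial_simplex=None,xatol=.05,fatol=.2,maxiter=150))
        if best is None or s.fun<best.fun: best=s
        if s.fun<best.fun*1.3: print(y,s.x[:2].round(1),np.degrees(s.x[2]/50).round(1),round(s.fun,1))
    print(k,best.x,np.degrees(best.x[2]/50),best.fun)
# rail
for n in P:
    r=silhouettes('rail',P[n]); print(n,[(q['conf'],q['xy'],q['region'].sum()) for q in r])
    pickle.dump([q['region'] for q in r],open(f'pics/rail_{n}.pkl','wb'))
E
```

```text
fin scene [285 155  14  20 194]
fin side [300 173   8  28 149]
tri [0.4569 0.0358 0.1475] [0.0004 0.0004]
-90 [458.4  35.4] -86.2 443.7
-75 [457.7  34.7] -85.9 444.2
-60 [454.5  31.3] -85.9 445.5
-45 [458.2  36.2] 4.2 97.2
-30 [458.2  35.4] 4.5 97.3
-15 [458.3  34.6] 4.4 96.6
0 [458.   35.1] 0.0 112.2
15 [458.3  35.3] 4.3 97.1
30 [458.   36.8] 4.4 97.4
45 [458.1  37.9] 4.5 98.7
60 [458.1  36. ] 4.4 96.6
75 [458.5  33.1] 4.8 99.3
fin [458.10016989  36.03905356   3.82603442] 4.384312494773312 96.59215686274509
blade scene [304 237  17  20 230]
blade side [209 227  10  31 261]
tri [0.598  0.2337 0.1291] [0.0003 0.0003]
-90 [598.7 233.1] -159.8 108.3
-45 [598.7 232.5] 20.2 109.6
-30 [598.5 233. ] 20.6 109.2
-15 [598.5 233.1] 20.4 108.9
15 [598.3 233.5] 20.0 109.1
30 [598.3 233.7] 20.6 109.5
45 [598.2 234.3] 20.3 108.9
60 [598.3 233.8] 20.5 109.4
75 [598.2 233.5] 19.9 108.7
blade [ 598.663641    233.07814367 -139.47360795] -159.82498178143658 108.34509803921569
scene [(0.73, [183.6, 136.5], np.int64(1266))]
side [(0.96, [288.3, 146.8], np.int64(1147))]
```

```bash
python3 - <<'E'
from h import *
from scipy.optimize import minimize
P={n:pickle.load(open(f'pics/{n}0.pkl','rb')) for n in ['scene','side']}
print(tri([(P['scene'],(183.7,116.4)),(P['side'],(292.6,116.5))]))
R={n:pickle.load(open(f'pics/rail_{n}.pkl','rb'))[0] for n in P}
def cyl(x,y,yaw):
    t=np.linspace(0,2*np.pi,17); pts=[]
    for e in(-.1,.1):
        pts.append(np.c_[.008*np.cos(t),np.full(17,e),.008*np.sin(t)])
    g=np.vstack(pts);c,s=np.cos(yaw),np.sin(yaw)
    return np.c_[g[:,0]*c-g[:,1]*s+x,g[:,0]*s+g[:,1]*c+y,g[:,2]+.15]
# cost: bar mask should lie in silhouette; posts excluded: count only silhouettes pix near the bar
X,_=tri([(P['scene'],(183.7,116.4)),(P['side'],(292.6,116.5))])
def posts(x,y,yaw):
    out=[]
    for e in(-.093,.093):
        t=np.linspace(0,2*np.pi,12);c,s=np.cos(yaw),np.sin(yaw);cx,cy=x-e*s,y+e*c
        out.append(np.vstack([np.c_[cx+.007*np.cos(t),cy+.007*np.sin(t),np.full(12,z)] for z in(0,.15)]))
        out.append(np.vstack([np.c_[cx+.025*np.cos(t),cy+.025*np.sin(t),np.full(12,z)] for z in(0,.006)]))
    return out
def cost(v):
    a=(v[0]/1000,v[1]/1000,v[2]/100); f=0
    for n in P:
        m=hullmask(P[n],cyl(*a))
        for q in posts(*a): m=np.maximum(m,hullmask(P[n],q))
        f+=np.abs(m-R[n]).sum()
    return f
best=None
for y in np.arange(-90,90,30):
    s=minimize(cost,[X[0]*1000,X[1]*1000,np.radians(y)*100],method='Nelder-Mead',options=dict(xatol=.05,fatol=.2,maxiter=150))
    print(y,s.x[:2].round(1),np.degrees(s.x[2]/100).round(1),round(s.fun,1))
    if best is None or s.fun<best.fun: best=s
v=best.x;a=(v[0]/1000,v[1]/1000,v[2]/100)
for n in P:
    im=cv2.resize(P[n]['color'][:,:,::-1],None,fx=4,fy=4,interpolation=cv2.INTER_CUBIC)
    for X in [cyl(*a)]:
        h=cv2.convexHull(((proj(P[n],X)+.5)*4-.5).astype(np.float32)).astype(np.int32); cv2.polylines(im,[h],True,(0,0,255),1)
    c=proj(P[n],np.array([[v[0]/1000,v[1]/1000,.15]]))[0]*4
    x,y=int(c[0]),int(c[1]); im=im[max(0,y-200):y+300,max(0,x-250):x+250]; cv2.imwrite(f'pics/rail_{n}.png',im[:, :])
a=[cv2.imread(f'pics/rail_{n}.png')[:500,:400] for n in P]
cv2.imwrite('pics/rail_fit.png',np.hstack(a))
E
```

```text
(array([ 0.54026564, -0.30768062,  0.14336946]), [np.float64(0.0023884405534094068), np.float64(0.0023884405534095573)])
-90 [ 455.4 -376.9] -91.1 3012.8
-60 [ 499.4 -455.7] -30.4 2495.6
-30 [ 589.9 -304.1] -29.6 2734.1
0 [ 540.1 -279.3] 0.0 907.6
30 [ 581.3 -264.9] 29.5 2658.5
60 [ 598.6 -251.7] 42.0 2640.0
```

View pics/rail_fit.png

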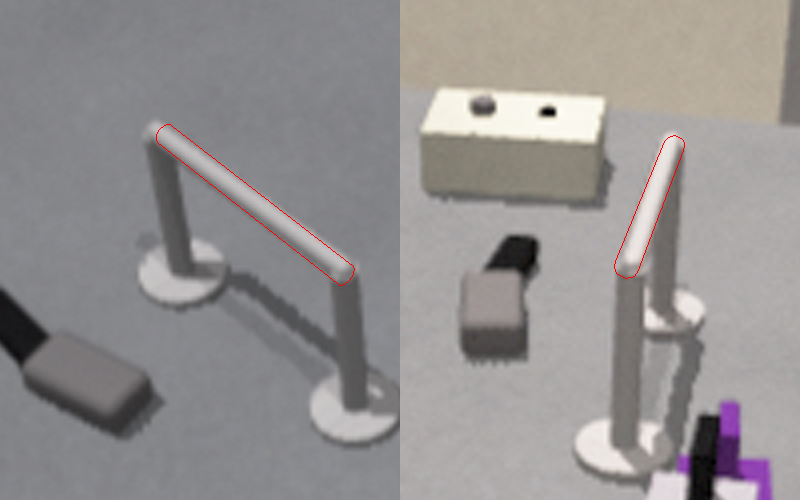

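```bash
python3 - <<'E'
from h import *
from scipy.optimize import minimize
P={n:pickle.load(open(f'pics/{n}0.pkl','rb')) for n in ['scene','side']}
# bright bar: pixel picks of end centers (crop coords/4 + offset) ; crop offsets recomputed
c0={n:proj(P[n],np.array([[.5401,-.2793,.15]]))[0]*4 for n in P}
pk={'scene':[(153,132),(343,270)],'side':[(674-400,141),(626-400,268)]}
E={}
for n in P:
    x,y=int(c0[n][0]),int(c0[n][1]); o=(max(0,x-250),max(0,y-200))
    E[n]=[((u+o[0]+.5)/4-.5,(v+o[1]+.5)/4-.5) for u,v in pk[n]]
A=[tri([(P[n],E[n][i]) for n in P]) for i in range(2)]
print(A)
for n in P: print(n,[atz(P[n],e,.15).round(4) for e in E[n]])
E
```

```text
[(array([ 0.54249212, -0.39070058,  0.14795749]), [np.float64(0.0009877537775705846), np.float64(0.000987753777570316)]), (array([ 0.53957888, -0.18241761,  0.149675  ]), [np.float64(0.0019160169731592053), np.float64(0.0019160169731591052)])]
scene [array([ 0.5447, -0.3875,  0.15  ]), array([ 0.5379, -0.1841,  0.15  ])]
side [array([ 0.5415, -0.3881,  0.15  ]), array([ 0.5401, -0.1784,  0.15  ])]
```

Cover_fin is at about (0.458, 0.036), yaw 4.4°. The bar middle is at about (0.541, -0.286), yaw ~1°. The blade handle is at about (0.599, 0.233), yaw 20°. First I turn the tool, then go above the fin.

```bash
python3 -m handwheel '[[[0,0,0,0.114,0],[0,0,0,0.114,0],[0,0,0,0.114,0],[0,0,0,0.114,0],[0,0,0,0.114,0],[0,0,0,0.114,0],[0,0,0,0.114,0],[0,0,0,0.114,0],[0,0,0,0.114,0],[0,0,0,0.112,0]]]'
```

```text
clock: 2.08
tool_pos: [0.2351, 0.6327, 0.2435]
orientation: [180.0, 0.0, -85.9]
force: [0.3, -0.2, -0.4]
opening: 0.0874
```

```bash
python3 -m handwheel '[[[0.034,-0.0098,0,0,0],[0.034,-0.0098,0,0,0],[0.034,-0.0098,0,0,0],[0.034,-0.0098,0,0,0],[0.034,-0.0098,0,0,0],[0.034,-0.0098,0,0,0],[0.034,-0.0098,0,0,0],[0.034,-0.0098,0,0,0],[0.034,-0.0098,0,0,0],[0.034,-0.0098,0,0,0],[0.034,-0.0098,0,0,0],[0.034,-0.0098,0,0,0],[0.034,-0.0098,0,0,0],[0.034,-0.0098,0,0,0],[0.034,-0.0098,0,0,0],[0.034,-0.0098,0,0,0],[0.034,-0.0098,0,0,0],[0.034,-0.0098,0,0,0]]]'
```

```text
clock: 3.58
tool_pos: [0.4584, 0.0344, 0.2441]
orientation: [-179.9, 0.0, -85.6]
force: [0.2, 0.5, 1.0]
opening: 0.0877
```

```bash
cat >> h.py <<'E'
def toolT(o):
    from scipy.spatial.transform import Rotation as R
    T=np.eye(4);T[:3,:3]=R.from_euler('xyz',o['orientation'],degrees=True).as_matrix();T[:3,3]=o['tool_pos'];return T
def wristsnap(name):
    from plant import telemetry, vision
    o=telemetry.get_obs();p=vision.snapshot('wrist');p['cam_to_world']=toolT(o)@p['tool_from_camera'];p['obs']=o
    pickle.dump(p,open(f'pics/{name}.pkl','wb'))
    cv2.imwrite(f'pics/{name}.png',cv2.resize(p['color'][:,:,::-1],(800,600),interpolation=cv2.INTER_CUBIC))
    return p
def drawbox(p,im,X,s,col=(0,0,255)):
    h=cv2.convexHull(((proj(p,X)+.5)*s-.5).astype(np.float32)).astype(np.int32); cv2.polylines(im,[h],True,col,1)
E
python3 - <<'E'
from h import *
p=wristsnap('w1')
im=cv2.imread('pics/w1.png'); drawbox(p,im,box(np.array([.4583,.0355,.148]),np.radians(4.4),(.012,.04,.05)),800/512)
cv2.imwrite('pics/w1b.png',im)
E
```

```text
(no output)
```

View pics/w1b.png

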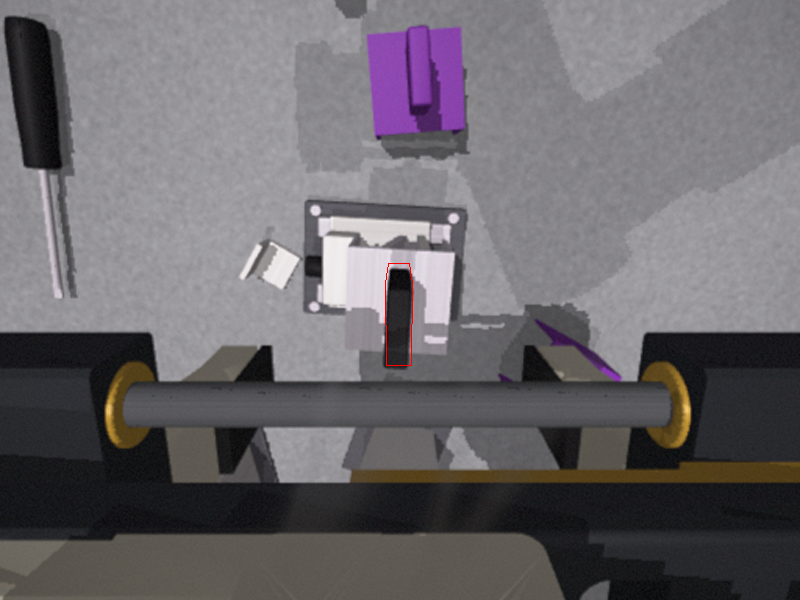

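The wrist view confirms the grey cover with its black fin at (398,318), and the predicted outline matches within ~2 mm. Next I descend and grip.

```bash
python3 -m handwheel '[[[-0.0025,0,0.012,0,0],[0,0,0.016,0,0],[0,0,0.016,0,0],[0,0,0.016,0,0],[0,0,0.014,0,0],[0,0,0.012,0,0],[0,0,0.009,0,0],[0,0,0,0,0],[0,0,0,0,0.5],[0,0,0,0,1],[0,0,0,0,1],[0,0,0,0,1],[0,0,0,0,1],[0,0,0,0,1],[0,0,0,0,1],[0,0,0,0,1],[0,0,0,0,1]]]'; python3 - <<'E'
from h import *
p=wristsnap('w2'); print(p['obs']['opening'],p['obs']['force'],p['obs']['tool_pos'])
E
```

```text
clock: 5.05
tool_pos: [0.4579, 0.0386, 0.1486]
orientation: [180.0, 0.0, -85.6]
force: [-0.7, 1.0, -0.2]
opening: 0.0332
0.033177689484571726 [-0.65095162  0.97322349 -0.23604166] [0.45788425 0.03855255 0.14859117]
```

View pics/w2.png

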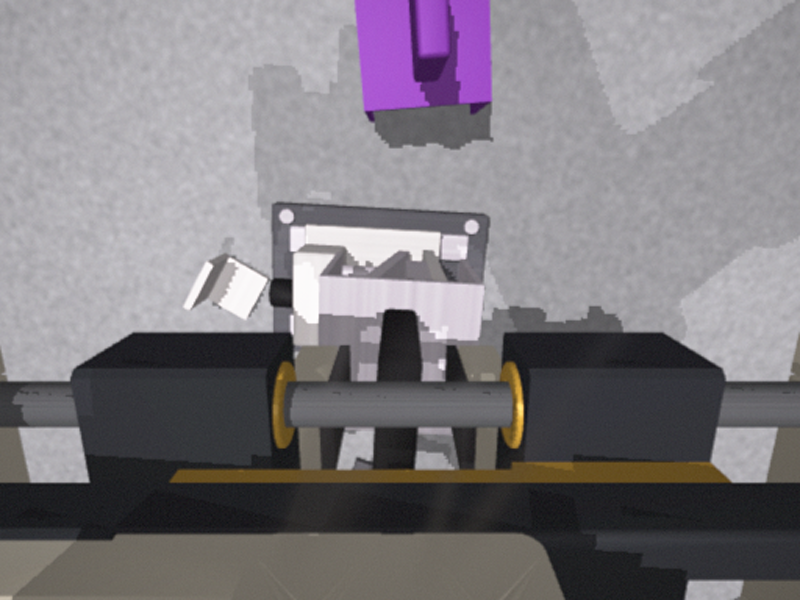

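The fingers are still closing, centred on the fin at (400,340).

```bash
python3 -m handwheel '[[[0,0,0,0,1],[0,0,0,0,1],[0,0,0,0,1],[0,0,0,0,1],[0,0,0,0,1],[0,0,0,0,1]]]'
```

```text
clock: 5.6
tool_pos: [0.4579, 0.0386, 0.1486]
orientation: [-180.0, 0.0, -85.6]
force: [0.7, -0.5, -0.2]
opening: 0.012
```

```bash
python3 -m handwheel '[[[0,0,-0.006,0,1],[0,0,-0.012,0,1],[0,0,-0.012,0,1],[0,0,-0.015,0,1],[0,0,-0.015,0,1],[0,0,-0.015,0,1],[0,0,-0.015,0,1],[0,0,-0.015,0,1],[0,0,-0.015,0,1],[0,0,-0.01,0,1],[0,0,0,0,1]]]'; python3 - <<'E'
from h import *
from plant import vision
p=wristsnap('w3'); print(p['obs']['opening'],p['obs']['force'],p['obs']['tool_pos'])
for n in ['scene','side']:
    q=vision.snapshot(n); pickle.dump(q,open(f'pics/{n}1.pkl','wb'))
    x0,y0=dict(scene=(250,60),side=(250,90))[n]
    cv2.imwrite(f'pics/{n}1.png',cv2.resize(q['color'][y0:y0+150,x0:x0+100,::-1],(400,600),interpolation=cv2.INTER_CUBIC))
cv2.imwrite('pics/ss1.png',np.hstack([cv2.imread(f'pics/{n}1.png') for n in ['scene','side']]))
E
```

```text
clock: 6.52
tool_pos: [0.4587, 0.0388, 0.2808]
orientation: [-179.8, 0.1, -85.6]
force: [1.5, -0.2, -1.5]
opening: 0.0119
0.011899484738410364 [ 1.46939748 -0.15066035 -1.54908294] [0.45871222 0.03878759 0.28077991]
```

View pics/w3.png

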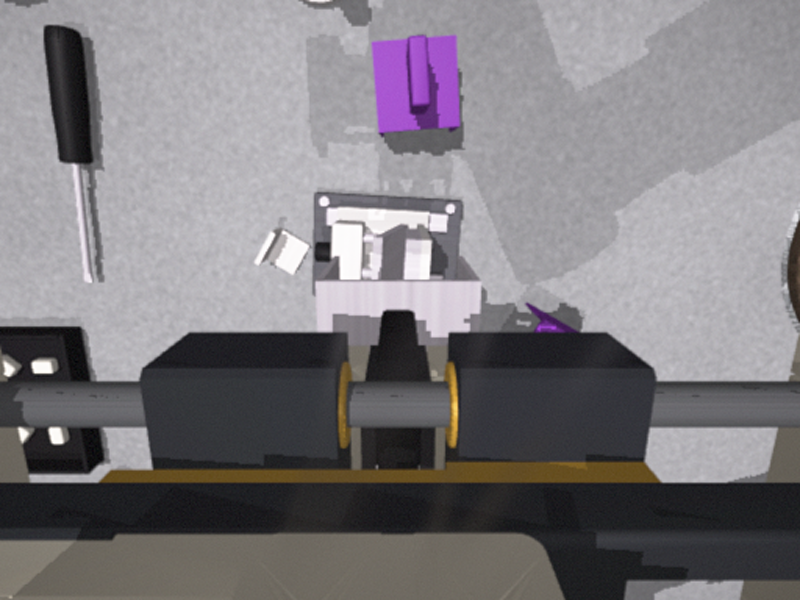

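View pics/ss1.png

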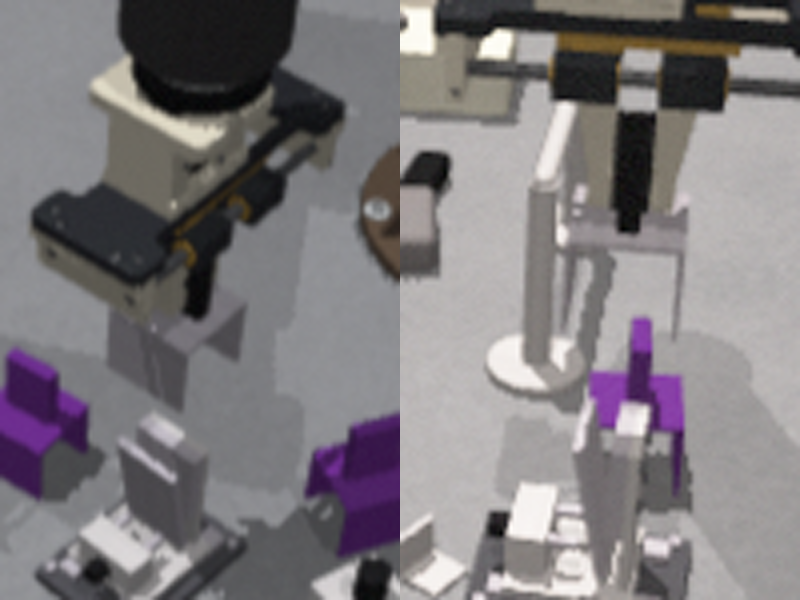

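The cover is held cleanly (opening 11.9 mm), and the jig is exposed with the fixed jaw on the −x side and the leaning plate on +x. Now toward the bar.

```bash
python3 -m handwheel '[[[0.012,-0.002,0,0.01,1],[0.024,-0.004,0,0.01,1],[0.024,-0.0045,0,0.01,1],[0.024,-0.005,0,0.01,1],[0.024,-0.005,0,0.01,1],[0.024,-0.005,0,0.01,1],[0.024,-0.005,0,0,1],[0.024,-0.005,0,0,1],[0.015,-0.003,0,0,1],[0.005,-0.002,0,0,1],[0,0,0,0,1]]]'; python3 - <<'E'
from h import *
from plant import place_of
p=wristsnap('w4'); print(p['obs']['opening'],p['obs']['force'],p['obs']['tool_pos'])
E
```

```text
clock: 7.58
tool_pos: [0.5058, -0.1606, 0.2771]
orientation: [179.9, 0.0, -89.1]
force: [0.3, 0.0, -2.7]
opening: 0.0116
0.011646096861840146 [ 0.34523621  0.04105411 -2.65396801] [ 0.5057619  -0.16063443  0.27706626]
```

View pics/w4.png

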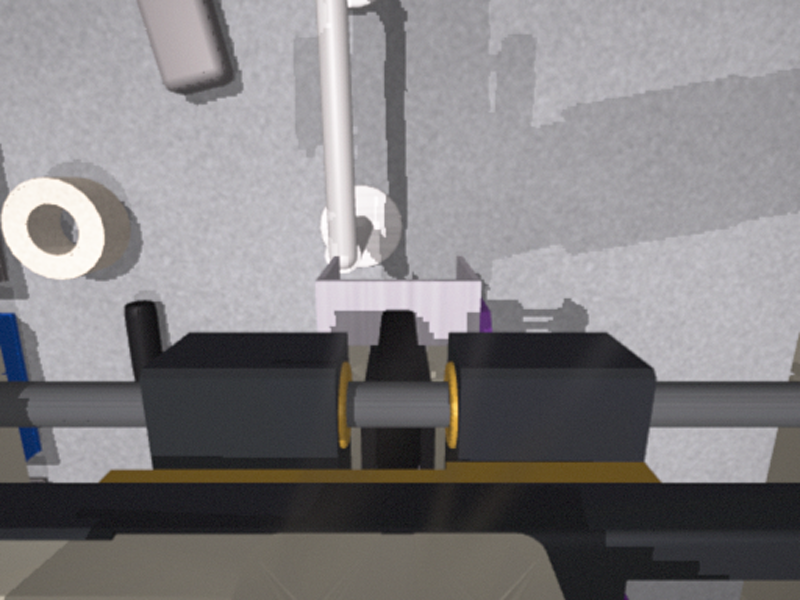

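The bar runs from (333,0) to its near end at (345,262), left of the held cover at (398,300). I'll measure it at z=0.15.

```bash
python3 - <<'E'
from h import *
p=pickle.load(open('pics/w4.pkl','rb'))
for u,v in [(344.5,258),(341,200),(333,4)]: print(atz(p,((u+.5)*.64-.5,(v+.5)*.64-.5),.15).round(4))
E
```

```text
[ 0.5363 -0.1808  0.15  ]
[ 0.5378 -0.213   0.15  ]
[ 0.5404 -0.3086  0.15  ]
```

```bash
python3 -m handwheel '[[[0.008,-0.003,0,0,1],[0.016,-0.005,0,0,1],[0.02,-0.005,0,0,1],[0.022,-0.005,0,0,1],[0.022,-0.005,0,0,1],[0.018,-0.005,0,0,1],[0.011,-0.0034,0,0,1],[0.006,-0.001,0,0,1],[0,0,0,0,1]]]'; python3 - <<'E'
from h import *
from plant import vision
p=wristsnap('w5'); print(p['obs']['opening'],p['obs']['force'],p['obs']['tool_pos'],p['obs']['orientation'])
for n in ['scene','side']:
    q=vision.snapshot(n); pickle.dump(q,open(f'pics/{n}2.pkl','wb'))
    x0,y0=dict(scene=(130,30),side=(230,40))[n]
    cv2.imwrite(f'pics/{n}2.png',cv2.resize(q['color'][y0:y0+150,x0:x0+100,::-1],(400,600),interpolation=cv2.INTER_CUBIC))
cv2.imwrite('pics/ss2.png',np.hstack([cv2.imread(f'pics/{n}2.png') for n in ['scene','side']]))
E
```

```text
clock: 8.38
tool_pos: [0.5406, -0.2824, 0.2781]
orientation: [180.0, 0.0, -89.1]
force: [0.3, -0.1, -1.7]
opening: 0.0113
0.011343091064763788 [ 0.27001902 -0.14640523 -1.71936129] [ 0.54062978 -0.28244065  0.27806079] [ 1.79955177e+02  1.14379867e-02 -8.90513418e+01]
```

View pics/ss2.png

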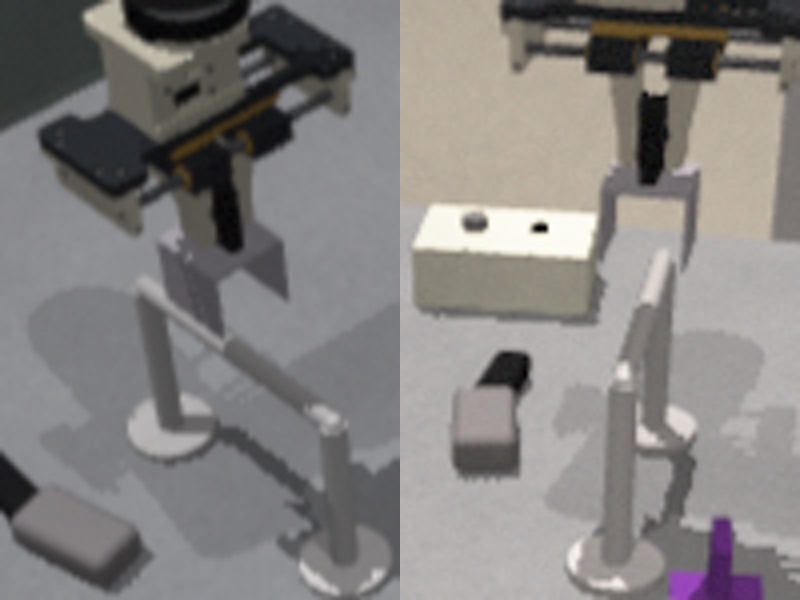

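View pics/w5.png

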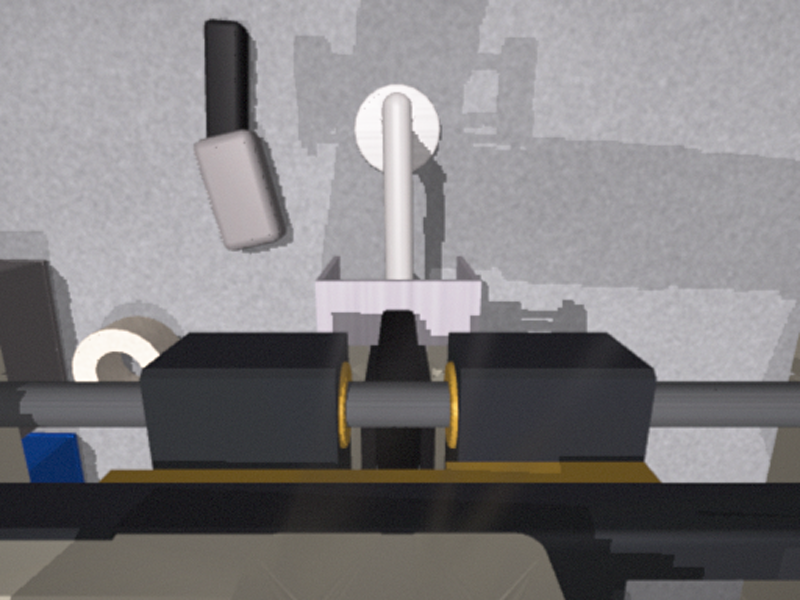

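Bar and cover are both centred at column 398, and the bar runs parallel to the trough. Lowering.

```bash
python3 -m handwheel '[[[0,0,0.006,0,1],[0,0,0.012,0,1],[0,0,0.015,0,1],[0,0,0.015,0,1],[0,0,0.015,0,1],[0,0,0.012,0,1],[0,0,0.008,0,1],[0,0,0.004,0,1],[0,0,0,0,1],[0,0,0,0,1]]]'; python3 -m handwheel '[[[0,0,0.0015,0,1],[0,0,0.001,0,1],[0,0,0,0,1]]]';
```

```text
clock: 9.37
tool_pos: [0.5409, -0.2821, 0.192]
orientation: [-180.0, -0.0, -89.0]
force: [-0.1, 0.2, -1.6]
opening: 0.0117
clock: 9.62
tool_pos: [0.5407, -0.2822, 0.1894]
orientation: [-180.0, -0.0, -89.0]
force: [-0.1, -0.3, -2.0]
opening: 0.0117
```

```bash
python3 -m handwheel '[[[0,0,0.0015,0,1],[0,0,0.0005,0,1],[0,0,0,0,1]]]'; python3 -m handwheel '[[[0,0,0.001,0,1],[0,0,0,0,1]]]'
```

```text
clock: 9.87
tool_pos: [0.5405, -0.2822, 0.187]
orientation: [180.0, 0.0, -89.0]
force: [-0.4, 0.4, -1.8]
opening: 0.0118
clock: 10.03
tool_pos: [0.5407, -0.2823, 0.1866]
orientation: [-180.0, -0.0, -89.0]
force: [-1.8, 0.6, 2.4]
opening: 0.0118
```

Contact (force −1.8 → +2.4 N). Opening a little.

```bash
python3 -m handwheel '[[[0,0,0,0,0.84],[0,0,0,0,0.8],[0,0,0,0,0.7],[0,0,0,0,0.6],[0,0,0,0,0.6],[0,0,0,0,0.6]]]'; python3 - <<'E'
from h import *
from plant import vision
for n in ['scene','side']:
    q=vision.snapshot(n); pickle.dump(q,open(f'pics/{n}3.pkl','wb'))
    x0,y0=dict(scene=(130,30),side=(230,40))[n]
    cv2.imwrite(f'pics/{n}3.png',cv2.resize(q['color'][y0:y0+150,x0:x0+100,::-1],(400,600),interpolation=cv2.INTER_CUBIC))
cv2.imwrite('pics/ss3.png',np.hstack([cv2.imread(f'pics/{n}3.png') for n in ['scene','side']]))
E
```

```text
clock: 10.53
tool_pos: [0.5406, -0.2822, 0.186]
orientation: [-180.0, -0.0, -89.0]
force: [0.4, 0.4, -0.5]
opening: 0.034
```

View pics/ss3.png

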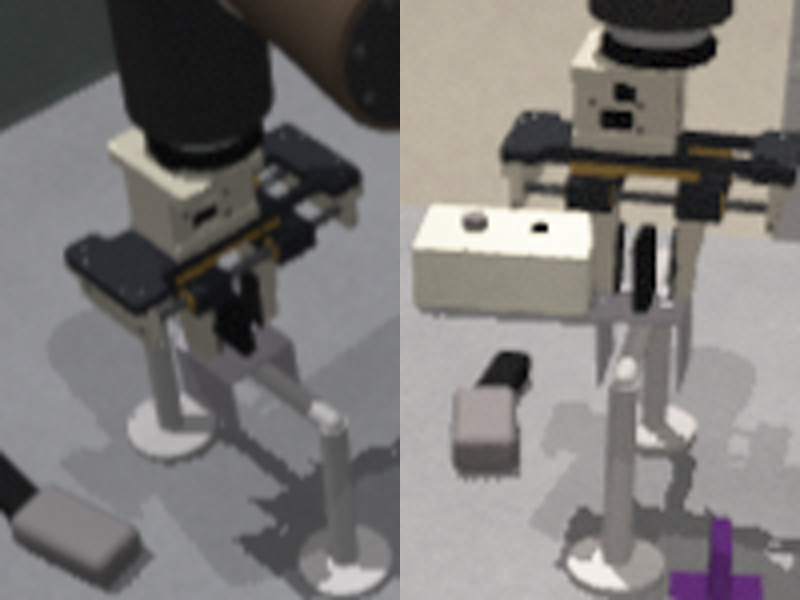

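The cover sits on the bar between the free fingers. Now I open and retreat upward.

```bash
python3 -m handwheel '[[[0,0,0,0,0.4],[0,0,0,0,0.3],[0,0,-0.006,0,0.3],[0,0,-0.012,0,0.3],[0,0,-0.015,0,0.3],[0,0,-0.015,0,0.3],[0,0,-0.015,0,0.3],[0,0,-0.015,0,0.3],[0,0,-0.015,0,0.3],[0,0,-0.01,0,0.3],[0,0,0,0,0.3]]]'; python3 - <<'E'
from h import *
p=wristsnap('w6'); print(p['obs']['opening'],p['obs']['tool_pos'])
from plant import vision
for n in ['scene','side']:
    q=vision.snapshot(n); pickle.dump(q,open(f'pics/{n}4.pkl','wb'))
    x0,y0=dict(scene=(130,30),side=(230,40))[n]
    cv2.imwrite(f'pics/{n}4.png',cv2.resize(q['color'][y0:y0+150,x0:x0+100,::-1],(400,600),interpolation=cv2.INTER_CUBIC))
cv2.imwrite('pics/ss4.png',np.hstack([cv2.imread(f'pics/{n}4.png') for n in ['scene','side']]))
E
```

```text
clock: 11.55
tool_pos: [0.5415, -0.2826, 0.2919]
orientation: [-179.8, -0.1, -89.0]
force: [1.2, -0.2, 0.9]
opening: 0.061
0.06103474579092364 [ 0.54149248 -0.28261923  0.29193542]
```

View pics/ss4.png

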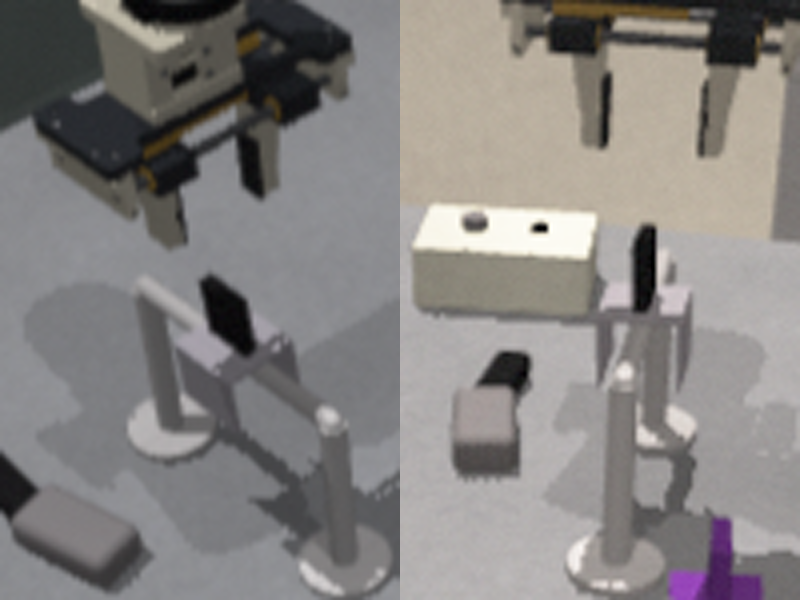

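View pics/w6.png

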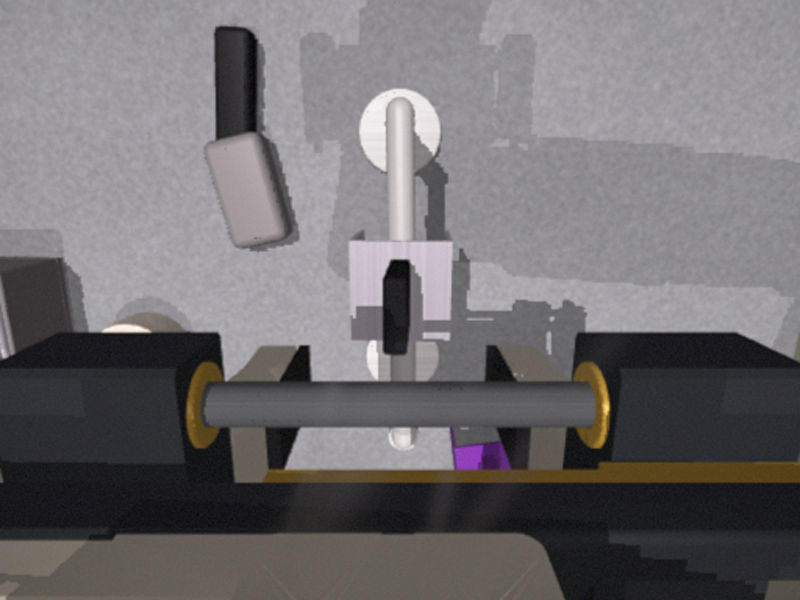

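The cover hangs upright on the middle of the bar, with its roof at (400,290) between bar ends at rows 97 and 440. Now back over the jig to measure the jaws.

```bash
python3 -m handwheel '[[[-0.012,0.003,0,0,0.3],[-0.025,0.0055,0,0,0.3],[-0.03,0.006,0,0,0.3],[-0.03,0.0065,0,0,0.3],[-0.03,0.0065,0,0,0.3],[-0.03,0.0065,0,0,0.3],[-0.03,0.0065,0,0,0.3],[-0.03,0.0065,0,0,0.3],[-0.03,0.0065,0,0,0.3],[-0.03,0.0065,0,0,0.3],[-0.03,0.006,0,0,0.3],[-0.028,0.006,0,-0.02,0.3],[-0.018,0.004,0,-0.02,0.3],[-0.006,0.001,0,-0.02,0.3],[0,0,0,0,0.3],[0,0,0,0,0.3]]]'; python3 - <<'E'
from h import *
from plant import place_of
p=wristsnap('w7'); print(p['obs']['tool_pos'],p['obs']['orientation'])
for n in ['mouth','plate_top']: print(n,place_of(n,p))
im=p['color'][60:240,150:390,::-1]; cv2.imwrite('pics/w7c.png',cv2.resize(im,(800,600),interpolation=cv2.INTER_CUBIC))
E
```

```text
clock: 13.03
tool_pos: [0.4565, 0.0753, 0.2886]
orientation: [180.0, -0.0, -85.5]
force: [0.3, 0.3, 0.8]
opening: 0.0612
[0.45650766 0.07526346 0.28858404] [ 1.79950531e+02 -3.03355022e-02 -8.55461519e+01]
mouth [{'xy': [258.3, 142.0], 'conf': 0.71}, {'xy': [252.9, 290.2], 'conf': 0.21}]
plate_top [{'xy': [244.7, 136.8], 'conf': 0.78}]
```

View pics/w7c.png

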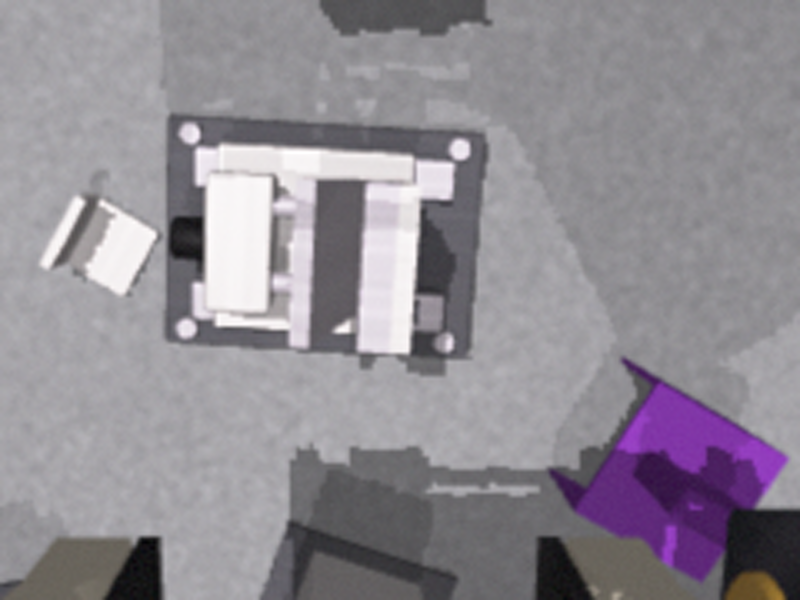

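The crop shows the fixed jaw's gap edge from (365,185) to (358,352), and the plate's edge from (317,180) to (309,348). The networks agree: mouth at crop (361,273) and plate_top at (316,256).

```bash
python3 - <<'E'
from h import *
p=pickle.load(open('pics/w7.pkl','rb'))
f=lambda u,v:((u+.5)*.3-.5+150,(v+.5)*.3-.5+60)
g=[atz(p,f(*q),.12) for q in [(365,183),(358,352),(317,179),(309,348)]]
for x in g: print(x.round(4))
for a,b in [(0,1),(2,3)]:
    d=g[b]-g[a]; print('len',np.linalg.norm(d),'yaw',np.degrees(np.arctan2(-d[0],d[1])))
print('net',[atz(p,q,.12).round(4) for q in [(258.3,142),(244.7,136.8)]])
print('mid gap',np.mean(g,axis=0))
# base plate corners for yaw at z~.008
c=[atz(p,f(*q),.01) for q in [(189,133),(459,149),(185,328),(443,343)]]
print([np.degrees(np.arctan2((c[i]-c[j])[1],(c[i]-c[j])[0])).round(2) for i,j in [(0,1),(2,3)]],[np.degrees(np.arctan2(-(c[j]-c[i])[0],(c[j]-c[i])[1])).round(2) for i,j in [(0,2),(1,3)]])
# blade hover delta and pin position
P={n:pickle.load(open(f'pics/{n}0.pkl','rb')) for n in ['scene','side']}
print('pin',tri([(P['scene'],(342,206)),(P['side'],(295.5,243))]))
E
```

```text
[0.4571 0.0118 0.12  ]
[0.4551 0.062  0.12  ]
[0.4713 0.0118 0.12  ]
[0.4702 0.0619 0.12  ]
len 0.050217054868235425 yaw 2.2758046407762422
len 0.050160122342146674 yaw 1.245935007276554
net [array([0.4558, 0.0385, 0.12  ]), array([0.4697, 0.0344, 0.12  ])]
mid gap [0.46342196 0.03688856 0.12      ]
[np.float64(1.22), np.float64(1.12)] [np.float64(1.0), np.float64(1.15)]
pin (array([0.45047773, 0.20258121, 0.12647119]), [np.float64(0.003589464612797159), np.float64(0.003589464612797102)])
```

Gap middle is (0.4634, 0.037, 0.12), gap 14 mm, jig yaw ~1.2°. Now to the flat black handle (0.5985, 0.233), open and turned to match.

```bash
python3 -m handwheel '[[[-0.008,-0.009,0,0,0.2],[-0.016,-0.017,0,0,0.2],[-0.022,-0.023,0,0,0.2],[-0.024,-0.025,0,0,0.2],[-0.024,-0.025,0,0,0.2],[-0.022,-0.024,0,0,0.2],[-0.018,-0.018,0,0,0.2],[-0.012,-0.013,0.01,-0.07,0.2],[0,0,0.01,-0.07,0.2],[0,0,0.01,-0.07,0.2],[0,0,0.008,-0.064,0.2],[0,0,0,0,0.2],[0,0,0,0,0.2]]]'; python3 - <<'E'
from h import *
p=wristsnap('w8'); print(p['obs']['tool_pos'],p['obs']['orientation'],p['obs']['opening'])
im=cv2.imread('pics/w8.png'); drawbox(p,im,box(np.array([.5985,.233,.130]),np.radians(20.2),(.016,.036,.05)),800/512)
cv2.imwrite('pics/w8b.png',im)
E
```

```text
clock: 14.27
tool_pos: [0.5996, 0.2322, 0.2504]
orientation: [179.9, -0.0, -70.1]
force: [-0.7, 0.1, 0.7]
opening: 0.0699
[0.59963891 0.23218933 0.25036749] [ 1.79926289e+02 -3.43902783e-02 -7.00650773e+01] 0.06987453972447384
```

View pics/w8b.png

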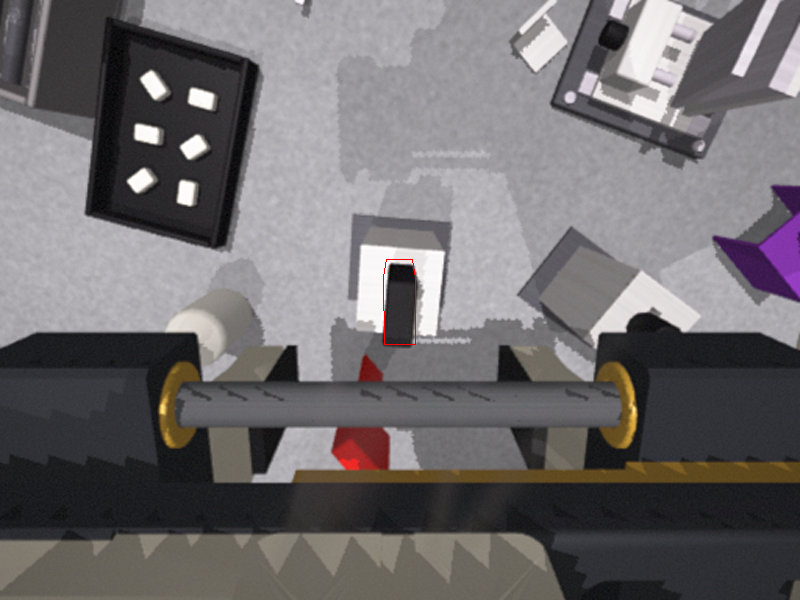

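The flat black handle is at (400,305) on its stand. The round pin handle at (650,330) and the red decoy at (365,430) are elsewhere. The stand looks turned ~3° from the drawn box, so I'll refit with the wrist image.

```bash
python3 - <<'E'
from h import *
from scipy.optimize import minimize
p=pickle.load(open('pics/w8.pkl','rb'))
g=p['color'].max(axis=2)
roi=np.zeros_like(g);roi[150:226,225:290]=1
M=((g<70)&(roi>0)).astype(float)
# keep largest comp
n,l,st,ce=cv2.connectedComponentsWithStats(M.astype(np.uint8)); k=1+st[1:,4].argmax(); M=(l==k)*1.; print(st[k])
T=p['cam_to_world']
def cost(v): return (np.abs(hullmask(p,box(np.array([v[0]/1000,v[1]/1000,.130]),v[2]/50,(.016,.036,.05)))-M)*roi).sum()
for y in (12,20):
    s=minimize(cost,[598.5,233,np.radians(y)*50],method='Nelder-Mead',options=dict(initial_simplex=[[598.5,233,np.radians(y)*50],[602,233,np.radians(y)*50],[598.5,237,np.radians(y)*50],[598.5,233,np.radians(y+6)*50]],xatol=.02,fatol=.1))
    print(s.x[:2],np.degrees(s.x[2]/50),s.fun)
c=((p['color'][150:226,215:300,::-1]));cv2.imwrite('pics/w8c.png',cv2.resize(c,(670,600),interpolation=cv2.INTER_CUBIC))
E
```

```text
[245 169  22  53 942]
[598.18192788 234.75582605] 14.737109891171746 147.37254901960785
[598.50354549 234.68593945] 14.727466023507944 147.6156862745098
```

View pics/w8c.png

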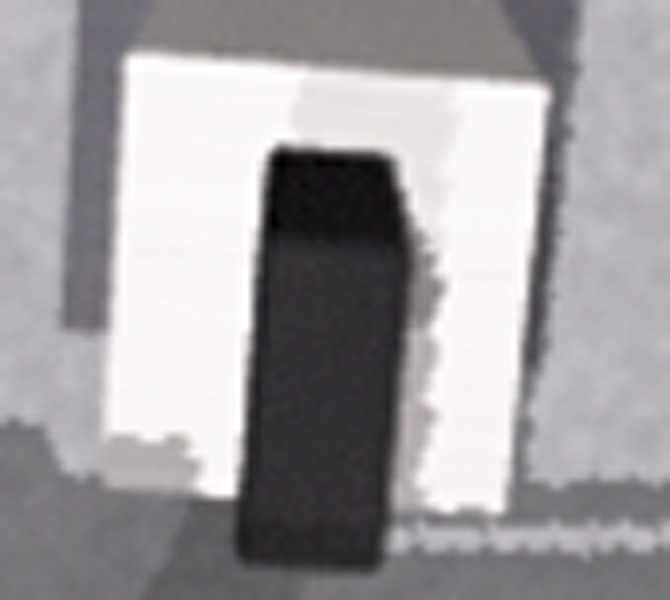

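```bash
python3 -m handwheel '[[[0,0,0,0.043,0.2],[0,0,0,0.043,0.2],[-0.002,0.0006,0.01,0,0.3],[0,0,0.018,0,0.4],[0,0,0.02,0,0.4],[0,0,0.02,0,0.4],[0,0,0.018,0,0.4],[0,0,0.016,0,0.4],[0,0,0.012,0,0.4],[0,0,0.0055,0,0.4],[0,0,0,0,0.4]]]'; python3 - <<'E'
from h import *
p=wristsnap('w9'); print(p['obs']['tool_pos'],p['obs']['orientation'],p['obs']['opening'])
E
```

```text
clock: 15.23
tool_pos: [0.5976, 0.2341, 0.1302]
orientation: [179.9, -0.0, -74.8]
force: [-0.7, -0.0, 0.8]
opening: 0.0525
[0.59762291 0.23413855 0.13021398] [ 1.79891726e+02 -4.05440072e-02 -7.48218132e+01] 0.0524671250347293
```

View pics/w9.png

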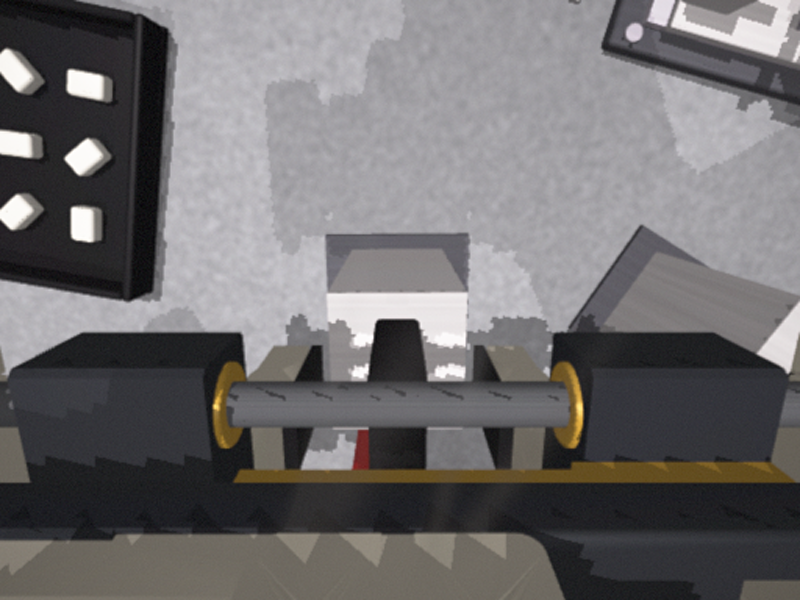

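The handle at (398,390) is centred and square between the fingers. Closing.

```bash
python3 -m handwheel '[[[0,0,0,0,1],[0,0,0,0,1],[0,0,0,0,1],[0,0,0,0,1],[0,0,0,0,1],[0,0,0,0,1],[0,0,0,0,1],[0,0,0,0,1],[0,0,0,0,1],[0,0,0,0,1],[0,0,0,0,1]]]'
```

```text
clock: 16.2
tool_pos: [0.5981, 0.2345, 0.1318]
orientation: [-180.0, -0.0, -74.8]
force: [-0.3, -0.2, 3.8]
opening: 0.0161
```

```bash
python3 -m handwheel '[[[0,0,-0.005,0,1],[0,0,-0.01,0,1],[0,0,-0.014,0,1],[0,0,-0.014,0,1],[0,0,-0.014,0,1],[0,0,-0.014,0,1],[0,0,-0.014,0,1],[0,0,-0.014,0,1],[0,0,-0.014,0,1],[0,0,-0.014,0,1],[0,0,-0.01,0,1],[0,0,-0.005,0,1],[0,0,0,0,1],[0,0,0,0,1]]]'
```

```text
clock: 17.37
tool_pos: [0.5979, 0.2345, 0.2733]
orientation: [180.0, 0.0, -74.8]
force: [0.3, -1.6, -1.2]
opening: 0.0158
```

Blade drawn (opening 15.8 mm). Carrying it to above the gap.

```bash
python3 -m handwheel '[[[0.006,0.007,-0.008,0,1],[0.012,0.014,-0.008,0,1],[0.017,0.02,-0.004,0,1],[0.02,0.0235,0,0,1],[0.02,0.0235,0,0,1],[0.02,0.0235,0,0,1],[0.02,0.0235,0,0,1],[0.017,0.02,0,0,1],[0.0135,0.015,0,0,1],[0.007,0.008,0,0.06,1],[0.003,0.004,0,0.061,1],[0,0,0,0.061,1],[0,0,0,0.062,1],[0,0,0,0,1],[0,0,0,0,1]]]'; python3 - <<'E'
from h import *
from plant import vision
p=wristsnap('w10'); print(p['obs']['tool_pos'],p['obs']['orientation'],p['obs']['opening'])
for n in ['scene','side']:
    q=vision.snapshot(n); pickle.dump(q,open(f'pics/{n}5.pkl','wb'))
    x0,y0=dict(scene=(240,100),side=(250,110))[n]
    cv2.imwrite(f'pics/{n}5.png',cv2.resize(q['color'][y0:y0+150,x0:x0+100,::-1],(400,600),interpolation=cv2.INTER_CUBIC))
cv2.imwrite('pics/ss5.png',np.hstack([cv2.imread(f'pics/{n}5.png') for n in ['scene','side']]))
E
```

```text
clock: 18.62
tool_pos: [0.4628, 0.0367, 0.2934]
orientation: [180.0, -0.0, -88.7]
force: [0.1, -0.2, -1.5]
opening: 0.0155
[0.46277785 0.03674734 0.29340879] [ 1.79980476e+02 -8.58989738e-03 -8.86932233e+01] 0.015541863326217846
```

View pics/ss5.png

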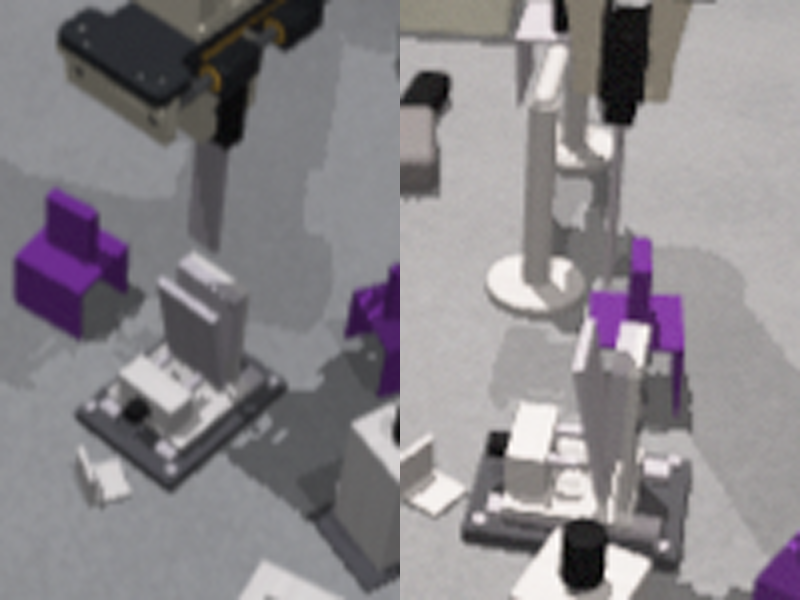

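View pics/w10.png

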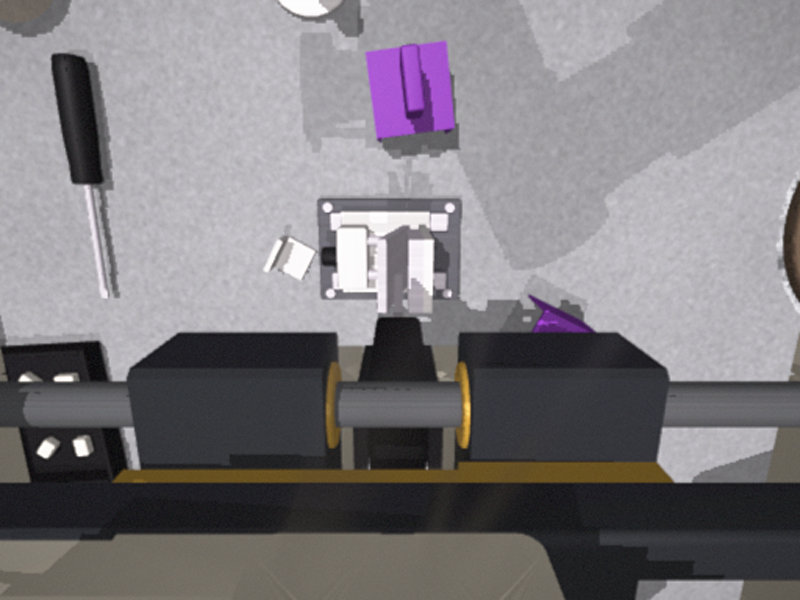

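The base plate is square to the image now and the gap lines up with the handle at column 398. Lowering to just above the mouth and checking.

```bash
python3 -m handwheel '[[[0,0,0.006,0,1],[0,0,0.01,0,1],[0,0,0.01,0,1],[0,0,0.009,0,1],[0,0,0.004,0,1],[0,0,0,0,1],[0,0,0,0,1]]]'; python3 - <<'E'
from h import *
from plant import vision,place_of,telemetry
o=telemetry.get_obs(); print(o['tool_pos'],o['orientation'])
Q={}
for n in ['scene','side']:
    q=vision.snapshot(n); Q[n]=q; pickle.dump(q,open(f'pics/{n}6.pkl','wb'))
    x0,y0=dict(scene=(260,140),side=(275,135))[n]
    cv2.imwrite(f'pics/{n}6.png',cv2.resize(q['color'][y0:y0+90,x0:x0+60,::-1],(400,600),interpolation=cv2.INTER_CUBIC))
    for k in ['blade_tip','mouth','plate_top']: print(n,k,[(r['xy'],r['conf']) for r in place_of(k,q)])
    print('expected tip',proj(q,o['tool_pos']-[0,0,.1265]), 'expected gap mid',proj(q,[[.4634,.0369,.12]]))
cv2.imwrite('pics/ss6.png',np.hstack([cv2.imread(f'pics/{n}6.png') for n in ['scene','side']]))
E
```

```text
clock: 19.35
tool_pos: [0.4629, 0.0369, 0.2543]
orientation: [180.0, -0.0, -88.8]
force: [0.1, -0.4, -1.4]
opening: 0.0158
[0.46293418 0.0368748  0.25430057] [ 1.79967743e+02 -3.12624835e-02 -8.87869488e+01]
scene blade_tip [([337.3, 296.1], 0.89), ([288.7, 171.3], 0.55), ([151.3, 210.1], 0.17)]
scene mouth [([292.7, 169.2], 0.79)]
scene plate_top [([287.4, 174.8], 0.66), ([144.2, 163.5], 0.59)]
expected tip [[289.93300717 170.54610029]] expected gap mid [[289.64283325 172.57460979]]
side blade_tip [([206.7, 327.3], 0.6), ([299.9, 194.7], 0.53), ([257.3, 227.3], 0.31)]
side mouth [([304.8, 193.8], 0.9)]
side plate_top [([302.3, 197.1], 0.85)]
expected tip [[300.71543606 193.13456235]] expected gap mid [[300.28509272 195.98097079]]
```

View pics/ss6.png

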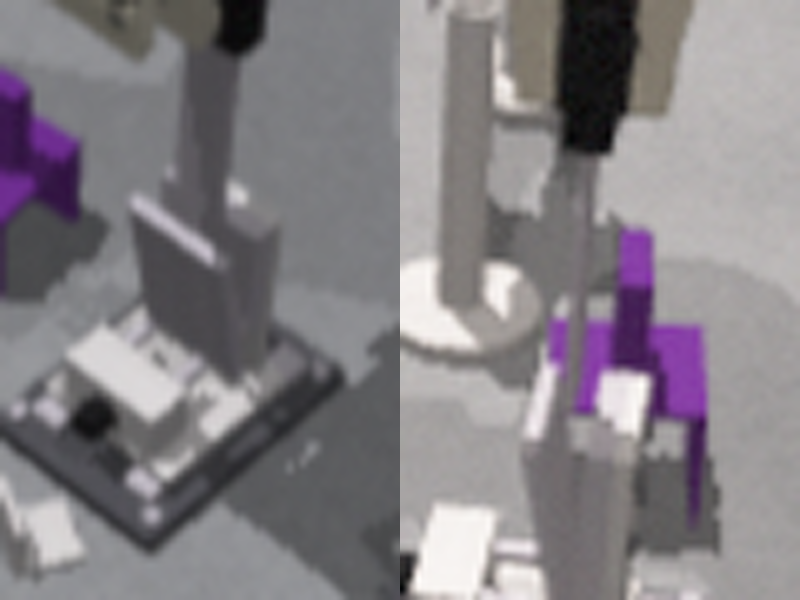

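The tip is at side crop (570,415), midway between the plate edge (~550) and the jaw edge (~592). Entering.

```bash
python3 -m handwheel '[[[0,0,0.004,0,1],[0,0,0.005,0,1],[0,0,0.005,0,1],[0,0,0.004,0,1],[0,0,0,0,1]]]'; python3 -m handwheel '[[[0,0,0.004,0,1],[0,0,0.006,0,1],[0,0,0.006,0,1],[0,0,0.004,0,1],[0,0,0,0,1]]]'
```

```text
clock: 20.17
tool_pos: [0.4623, 0.0367, 0.2353]
orientation: [179.9, -0.0, -88.8]
force: [1.1, 0.0, -1.4]
opening: 0.0161
clock: 20.58
tool_pos: [0.4623, 0.0368, 0.2154]
orientation: [179.9, -0.0, -88.8]
force: [-0.2, -0.4, -1.7]
opening: 0.0156
```

```bash
for i in 1; do python3 -m handwheel '[[[0,0,0.003,0,1],[0,0,0.002,0,1],[0,0,0,0,1]]]'; python3 -m handwheel '[[[0,0,0.003,0,1],[0,0,0,0,1]]]' ; python3 -m handwheel '[[[0,0,0.002,0,1],[0,0,0,0,1]]]'; python3 -m handwheel '[[[0,0,0.002,0,1],[0,0,0,0,1]]]'; done
```

```text
clock: 20.83
tool_pos: [0.4628, 0.0369, 0.2112]
orientation: [180.0, -0.0, -88.8]
force: [-0.4, -0.5, -0.8]
opening: 0.0155
clock: 21.0
tool_pos: [0.4628, 0.0369, 0.2082]
orientation: [180.0, 0.0, -88.8]
force: [-0.2, -0.1, -0.8]
opening: 0.0159
clock: 21.17
tool_pos: [0.4629, 0.037, 0.2063]
orientation: [180.0, -0.0, -88.8]
force: [0.3, 0.1, -1.3]
opening: 0.0159
clock: 21.33
tool_pos: [0.4629, 0.037, 0.2043]
orientation: [180.0, 0.0, -88.8]
force: [-0.5, 0.0, -0.9]
opening: 0.0159
```

```bash
python3 -m handwheel '[[[0,0,0.002,0,1],[0,0,0,0,1]]]' ; python3 -m handwheel '[[[0,0,0.002,0,1],[0,0,0,0,1]]]'; python3 -m handwheel '[[[0,0,0.001,0,1],[0,0,0,0,1]]]'; python3 -m handwheel '[[[0,0,0.001,0,1],[0,0,0,0,1]]]'
```

```text
clock: 21.5
tool_pos: [0.4628, 0.0369, 0.2023]
orientation: [180.0, -0.0, -88.8]
force: [0.4, -0.1, -1.0]
opening: 0.0159
clock: 21.67
tool_pos: [0.4628, 0.0369, 0.2002]
orientation: [180.0, -0.0, -88.8]
force: [-0.0, 0.5, -1.9]
opening: 0.0159
clock: 21.83
tool_pos: [0.4629, 0.0369, 0.1994]
orientation: [180.0, -0.0, -88.8]
force: [-0.3, -0.1, -0.1]
opening: 0.016
clock: 22.0
tool_pos: [0.4629, 0.0369, 0.1984]
orientation: [180.0, -0.0, -88.8]
force: [-0.4, -0.2, -1.5]
opening: 0.0153
```

```bash
python3 -m handwheel '[[[0,0,0.001,0,1],[0,0,0,0,1]]]' ; python3 -m handwheel '[[[0,0,0.001,0,1],[0,0,0,0,1]]]'; python3 -m handwheel '[[[0,0,0.001,0,1],[0,0,0,0,1]]]'; python3 -m handwheel '[[[0,0,0.001,0,1],[0,0,0,0,1]]]'
```

```text
clock: 22.17
tool_pos: [0.4629, 0.0369, 0.1974]
orientation: [180.0, -0.0, -88.8]
force: [-0.7, 0.2, -1.2]
opening: 0.0156
clock: 22.33
tool_pos: [0.4629, 0.037, 0.1964]
orientation: [180.0, 0.0, -88.8]
force: [-0.5, -0.1, -1.6]
opening: 0.016
clock: 22.5
tool_pos: [0.4629, 0.037, 0.1954]
orientation: [180.0, 0.0, -88.8]
force: [-0.2, 0.1, -1.1]
opening: 0.0158
clock: 22.67
tool_pos: [0.4629, 0.037, 0.1944]
orientation: [180.0, -0.0, -88.8]
force: [-0.3, -0.6, -1.9]
opening: 0.0159
```

Depth is ~52 mm with no pinch yet, so I continue in 1 mm steps.

```bash
python3 -m handwheel '[[[0,0,0.001,0,1],[0,0,0,0,1]]]' ; python3 -m handwheel '[[[0,0,0.001,0,1],[0,0,0,0,1]]]'; python3 -m handwheel '[[[0,0,0.001,0,1],[0,0,0,0,1]]]'; python3 -m handwheel '[[[0,0,0.001,0,1],[0,0,0,0,1]]]'
```

```text
clock: 22.83
tool_pos: [0.4629, 0.0369, 0.1934]
orientation: [180.0, 0.0, -88.8]
force: [0.1, 0.1, -1.9]
opening: 0.0158
clock: 23.0
tool_pos: [0.4629, 0.037, 0.1924]
orientation: [180.0, -0.0, -88.8]
force: [-0.7, 0.5, -2.8]
opening: 0.0159
clock: 23.17
tool_pos: [0.4629, 0.0369, 0.1914]
orientation: [180.0, -0.0, -88.8]
force: [-0.9, 0.6, -1.4]
opening: 0.0162
clock: 23.33
tool_pos: [0.463, 0.037, 0.1906]
orientation: [-180.0, -0.0, -88.8]
force: [0.1, 0.5, -1.2]
opening: 0.0157
```

```bash
python3 - <<'E'
from h import *
from plant import vision
for n in ['scene','side']:
    q=vision.snapshot(n); pickle.dump(q,open(f'pics/{n}7.pkl','wb'))
    x0,y0=dict(scene=(260,140),side=(275,135))[n]
    cv2.imwrite(f'pics/{n}7.png',cv2.resize(q['color'][y0:y0+90,x0:x0+60,::-1],(400,600),interpolation=cv2.INTER_CUBIC))
cv2.imwrite('pics/ss7.png',np.hstack([cv2.imread(f'pics/{n}7.png') for n in ['scene','side']]))
E
```

```text
(no output)
```

View pics/ss7.png

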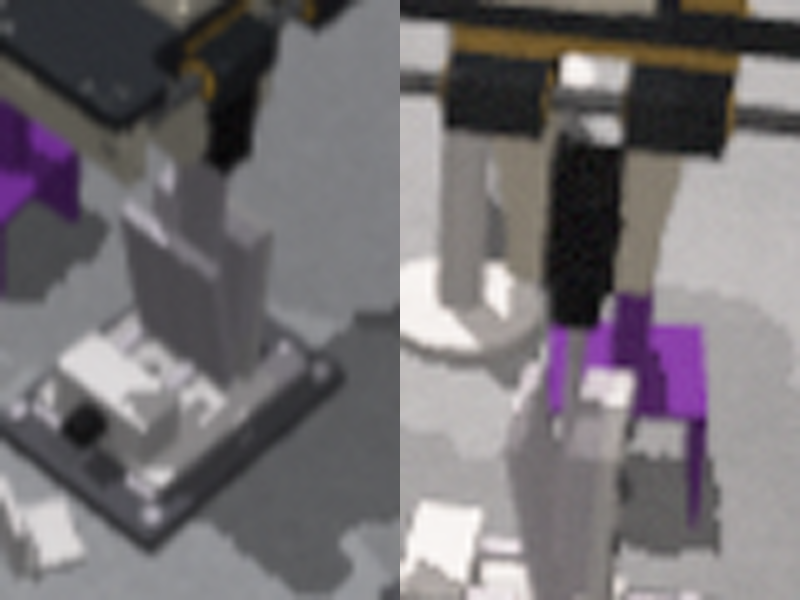

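The blade is in the gap and the head has floated ~2 mm toward +x, self-centring as described. Continuing.

```bash
python3 -m handwheel '[[[0,0,0.001,0,1],[0,0,0,0,1]]]' ; python3 -m handwheel '[[[0,0,0.001,0,1],[0,0,0,0,1]]]'; python3 -m handwheel '[[[0,0,0.001,0,1],[0,0,0,0,1]]]'; python3 -m handwheel '[[[0,0,0.001,0,1],[0,0,0,0,1]]]'; python3 -m handwheel '[[[0,0,0,0,1],[0,0,0,0,1]]]'
```

```text
clock: 23.6
tool_pos: [0.4632, 0.037, 0.1897]
orientation: [-180.0, 0.0, -88.8]
force: [0.4, 0.4, 0.8]
opening: 0.0158
clock: 23.77
tool_pos: [0.4632, 0.037, 0.1887]
orientation: [-180.0, 0.0, -88.8]
force: [-0.4, 0.3, 1.1]
opening: 0.016
clock: 23.93
tool_pos: [0.4632, 0.037, 0.1876]
orientation: [-180.0, 0.0, -88.8]
force: [0.9, -0.4, 1.6]
opening: 0.0154
clock: 24.1
tool_pos: [0.4632, 0.037, 0.1866]
orientation: [-180.0, 0.0, -88.8]
force: [0.4, 0.2, 1.4]
opening: 0.0161
clock: 24.27
tool_pos: [0.4631, 0.037, 0.1866]
orientation: [-180.0, 0.0, -88.8]
force: [0.2, 0.8, 1.8]
opening: 0.0158
```

Force stepped from −1.2 to +0.8 N between TCP z 0.1906 and 0.1897, so the first pinch is at about 0.190. The aim is therefore z ≈ 0.180.

```bash
python3 -m handwheel '[[[0,0,0.001,0,1],[0,0,0.001,0,1],[0,0,0,0,1]]]' ; python3 -m handwheel '[[[0,0,0.001,0,1],[0,0,0.001,0,1],[0,0,0,0,1]]]'; python3 -m handwheel '[[[0,0,0.001,0,1],[0,0,0.001,0,1],[0,0,0,0,1],[0,0,0,0,1]]]'; python3 - <<'E'
from h import *
from plant import vision,telemetry
p=wristsnap('w11'); print(p['obs']['tool_pos'],p['obs']['force'])
for n in ['scene','side']:
    q=vision.snapshot(n); pickle.dump(q,open(f'pics/{n}8.pkl','wb'))
    x0,y0=dict(scene=(260,140),side=(275,135))[n]
    cv2.imwrite(f'pics/{n}8.png',cv2.resize(q['color'][y0:y0+90,x0:x0+60,::-1],(400,600),interpolation=cv2.INTER_CUBIC))
cv2.imwrite('pics/ss8.png',np.hstack([cv2.imread(f'pics/{n}8.png') for n in ['scene','side']]))
E
```

```text
clock: 24.52
tool_pos: [0.463, 0.037, 0.1845]
orientation: [-180.0, 0.0, -88.8]
force: [1.2, -0.4, 2.1]
opening: 0.0157
clock: 24.77
tool_pos: [0.463, 0.037, 0.1824]
orientation: [-180.0, 0.0, -88.8]
force: [1.2, 0.8, 2.6]
opening: 0.0154
clock: 25.1
tool_pos: [0.4629, 0.037, 0.1804]
orientation: [180.0, -0.0, -88.8]
force: [0.9, -1.2, 2.5]
opening: 0.0157
[0.46287576 0.03696847 0.18040752] [ 0.93234562 -1.18429124  2.45472407]
```

View pics/ss8.png

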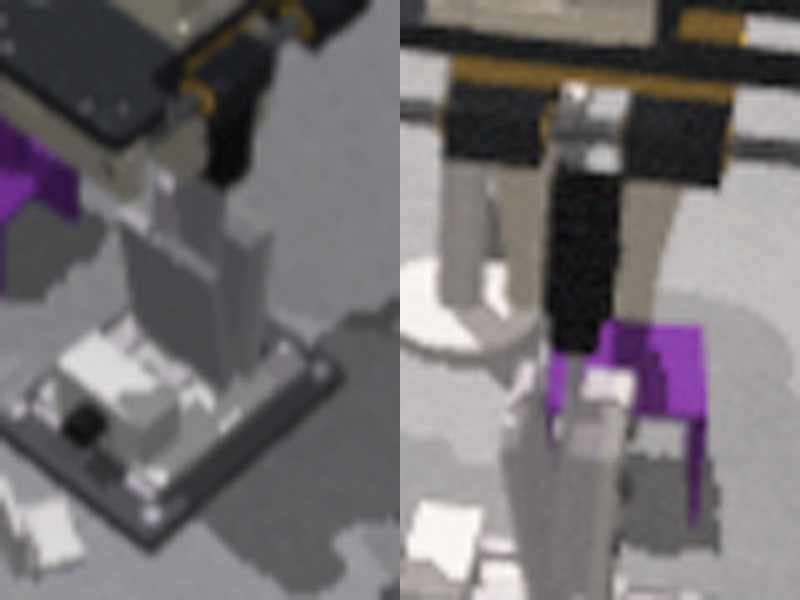

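View pics/w11.png

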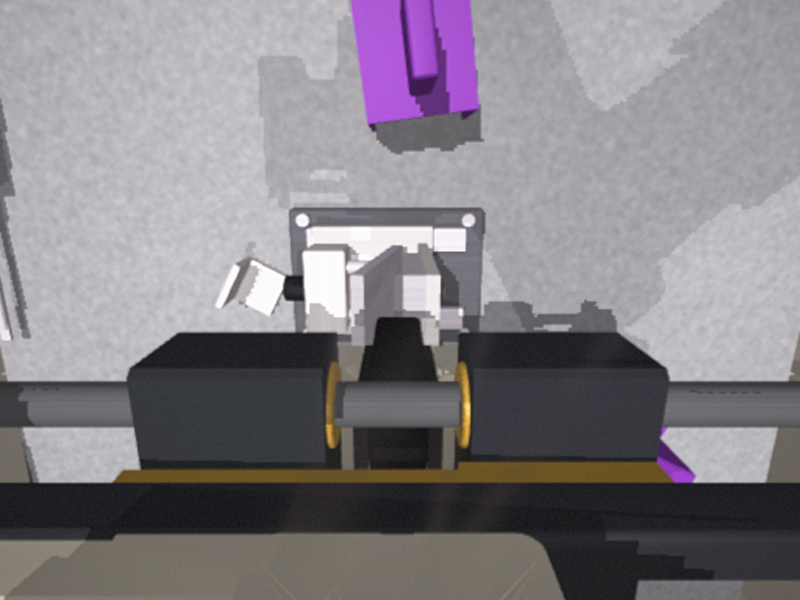

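```bash
python3 - <<'E'
from h import *
import numpy as np
I={k:pickle.load(open(f'pics/side{k}.pkl','rb'))['color'].astype(float).mean(2) for k in (6,7,8)}
for r in range(202,214,2):
    out=[]
    for k in I:
        a=I[k][r:r+2].mean(0)
        out.append(' '.join('%3d'%v for v in a[284:312]))
    print(r);print('\n'.join(out))
E
for i in 1; do python3 - <<'E'
import cv2,numpy as np,pickle
a=[]
for k in (6,7,8):
    c=pickle.load(open(f'pics/side{k}.pkl','rb'))['color'][180:225,280:315,::-1]
    a.append(cv2.resize(c,(266,342*1),interpolation=cv2.INTER_LANCZOS4))
cv2.imwrite('pics/cmp.png',np.hstack(a))
E
done
```

```text
202
162 159 161 161 163 161 164 163 162 135 134 123 112 108 107 108 114 116 120 136 139 141 140 152 158 160 132 112
182 180 183 184 183 175 153 130 124 115 114 111 110 108 110 118 132 135 141 145 144 155 160 150 124 115 118 116
188 187 189 189 190 176 137 122 117 112 110 112 110 104 101 116 129 137 140 143 145 156 158 152 121 116 117 117
204
163 162 162 161 162 161 161 164 164 136 116 112 109 107 109 109 107 100 103 113 116 117 116 130 133 130 103  87
168 167 165 165 165 166 164 128 116 114 111 112 110 111 112 117 117 116 117 117 121 129 133 114  92  91  91  92
170 172 171 173 171 167 132 116 116 112 109 110 110 107 105 117 115 116 116 117 121 128 135 116  97  90  91  92
206
161 159 162 161 158 160 162 163 164 146 121 114 110 109 109 109 105 100 107 111 112 112 115 123 125 114  80  76
163 164 164 164 163 165 165 138 119 115 112 108 110 111 114 117 116 113 115 114 121 127 129  96  65  80  91  93
164 165 164 165 164 166 146 122 117 113 111 108 112 110 114 118 116 118 114 116 120 125 128 102  72  75  92  95
208
162 164 161 160 160 161 162 162 164 162 128 112 112 110 108 109 104 102 110 
[... 239 characters left out ...]
 107  68  71  90  96
210
197 199 199 196 187 174 170 165 163 163 142 117 115 109 109 108 105 105 111 112 113 112 119 124 124 115  92  80
195 194 197 176 167 167 167 164 132 116 114 110 110 110 116 117 114 114 113 113 123 126 124 110  90  91  94  93
195 196 197 178 166 167 168 139 118 116 111 113 113 111 115 119 117 114 116 115 123 127 126 113  93  92  95  95
212
243 243 243 240 240 194 168 165 166 163 150 121 113 112 110 108 109 106 112 112 113 112 119 124 124 112  99  93
243 244 242 188 165 168 167 168 148 121 116 112 110 110 118 117 114 116 113 117 125 127 125 111  98  96  96  95
243 245 245 186 165 169 167 151 123 116 112 111 110 111 117 118 115 115 116 117 124 128 124 111  99  94  96  95
```

View pics/cmp.png

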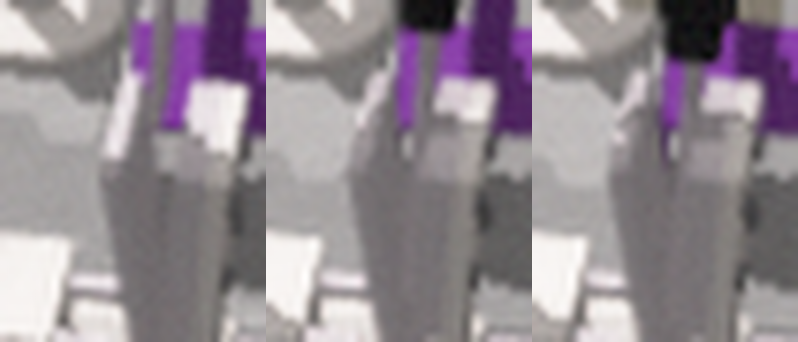

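Against the side view just before the pinch, the plate edge moved ~0.8 px back and the jaw ~0.1 px the other way. At 2.2 mm/px that is ~2 mm of give, which agrees with 9.6 mm of travel past the pinch. One last look at the whole scene.

```bash
python3 - <<'E'
from h import *
q=pickle.load(open('pics/scene8.pkl','rb')); cv2.imwrite('pics/fin.png',cv2.resize(q['color'][:,:,::-1],(800,600),interpolation=cv2.INTER_CUBIC))
E
```

```text
(no output)
```

View pics/fin.png

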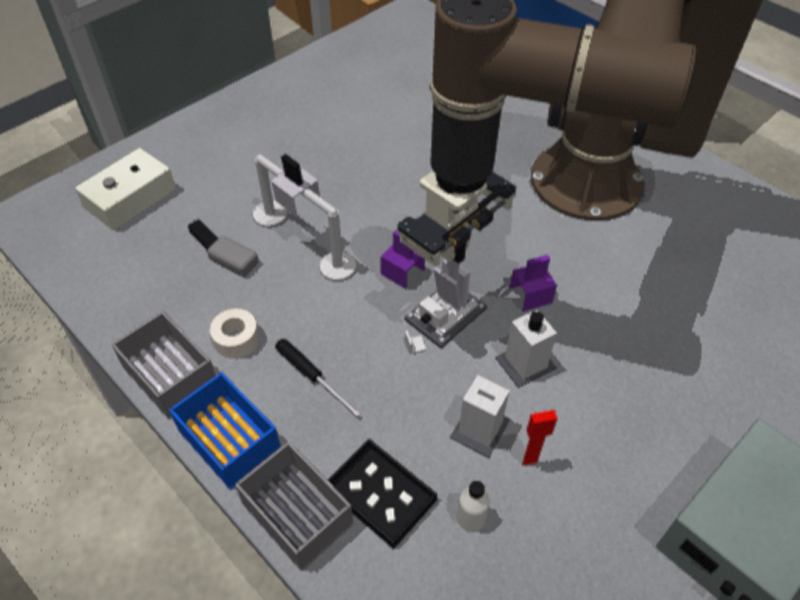

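The cover hangs on the bar at (295,185). The pin gauge (535,340), bracket, screwdriver, roll, bottle and scanner are where they were. Handing in.

```bash
python3 -c "
from plant import close_job, telemetry
o=telemetry.get_obs();print(o['clock'],o['tool_pos'],o['force'],o['opening'])
print(close_job())"
```

```text
25.25 [0.4628294  0.03694508 0.18040345] [1.14113522 0.03516946 2.25515977] 0.01596367287879167
the job is handed in; nothing more can be done
None
```

The job is done and was handed in at 25.3 s. The cover hangs upright over the middle part of the bar. The blade is still gripped in the jaws, about 9.6 mm past the first pinch.

- **Blade depth:** The first pinch came at a TCP height of about 0.190 m, and I stopped at 0.1804 m. Net drag had risen to about 3.8 N, just under the stated 4–12 N range.
- **Sprung plate:** Comparing side pictures from before the pinch and at the end, the plate had given way by about 2 mm. That is a sub-pixel estimate, but it agrees with the travel past the pinch.
- **Grip:** The finger opening was still 16 mm at hand-in, which matches the handle's thickness.
- **Rest of the bench:** The last scene picture shows the pin gauge and the other items where they started.

Two early readings were off:
- **Blade yaw:** The scene and side cameras put the blade's yaw about 5° too high. I corrected it from the wrist view before gripping.
- **Jaw gap:** I measured 14 mm, but the pinch came at a depth of about 56.5 mm, which implies about 15 mm. I set the final depth from the pinch, not from that measurement.

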